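# Get the spice pan out from behind the pickle jars

## Robot

A 7-joint arm with a two-finger parallel gripper is mounted at the origin on the work surface. World frame = base frame: x ahead of the robot, y to its left, z up, the work surface at z = 0. Lengths are in m, angles in rad, forces in N, time in s.
With the tool pointing down it reaches from about 0.425 to 0.925 m from the base axis. Payload 6.8 kg.
Tool frame: the origin (TCP) lies midway between the tips of the shut fingers; the grasp point (between the pads) lies 19 mm behind it (r.grip_point_offset is the distance from the TCP to the grasp point, in m); z points along the fingers, y is the direction in which the jaws open and shut (so a half turn about z gives the same grasp; the last joint's range is limited). The gripper opens to 85 mm and grips with 20 to 120 N. Pads are 22 mm wide; open, the fingers measure 114 mm over their backs; the gripper's body (76 mm by 85 mm) begins 54 mm behind the grasp point. The pads swing forward as they close: fully open they stand 13 mm farther back than shut.
Start: joints at [1.077, 0.477, 0.022, 1.555, -0.011, 1.109, -0.083], TCP at [0.254, -0.625, 0.231] pointing down, gripper open.
Joint ranges: [-2.96, 2.96], [-0.34, 2.1], [-1.41, 1.46], [0.24, 2.44], [-1.37, 4.51], [0.17, 1.92], [-2.96, 2.96]. Speed limits (rad/s): [2.39, 2.39, 3.14, 3.14, 3.14, 3.14, 3.14].

## Interface

Orientations are given as a rotation vector (axis times angle).
In Python, from bench import r, grab_frame, camera_params gives the robot as it stands.
- The arm moves only by the tool carry_out, never from a script. Its argument "motion" is text: rows parted by semicolons, each of 5 numbers parted by spaces: the closure, from 0 (fully open) to 1 (shut), then the shift along the tool's x, y, z in mm, then the turn about the tool's z in rad. In form: fingers dx dy dz twist; .... A call has exactly 8 rows; each row shifts and turns the commanded pose from where the row before left it, along the tool's axes as they then stand; what a row does not reach is not made up. A row lasts 1/8 s, in which the tool goes at most 62.5 mm and 10.7 degrees, less where a joint would pass 70% of its speed; a pose out of reach is approached as far as the arm can. A call with a gripper value outside its range is refused whole. The fingers move at their own pace and stop on an object; "newtons" is the grip in N (left out, the last holds). Time passes only in rows, so rows that do not move let the fingers close, or fill a call up. It gives the time, the measured TCP pose, the force and the opening at its end, in the units of the state.
- r.get_obs(): the state, without advancing time (a new reading comes with each control period).
- grab_frame(name): name is "scene" or "top"; returns the picture (420x560x3 uint8, red, green, blue); there is no depth.
- camera_params(name): a dict with "fx", "fy", "cx", "cy" (pixels), "k1" (the pictures are not rectified: a ray, as slopes to the right and down, at radius r is drawn at 1 + k1 r^2 times it, then the intrinsics apply), "eye" and "attitude" of the camera in the world. Camera axes: x right, y down, z forward; pixel columns grow to the right and rows downward; lengths in m; the calibration is good to about 2 mm. A picture is of the moment at which its call begins. camera_params takes no time and is no camera call.
- r.hand_in(): hands the job in, once; it reports no verdict.
The state is a dict: "clock": time; "joints": joint angles; "qvel": joint speeds; "tau": joint torques, N m; "tcp_pos": TCP position; "orientation": TCP orientation; "contact_force": force on the tool from outside, world axes, zero at the start; "moment": the same for the moment, N m; "grip_width": finger opening in m.
Only numpy, scipy, OpenCV 4.12 (cv2) and the standard library are available. Lean on these libraries where they do the work, as an engineer would, in place of code of your own. Each camera call takes 0.05 s, during which the arm holds its last target.

## Task

The little spice pan has been pushed in behind the three jars on the wooden display stand. Clear the three jars onto the steel tray first, then take the spice pan out and nest it in the middle of the large pan, flat on its bottom, with its handle fanned out to one side of the large pan's handle (an eighth to a quarter of a turn away). Then put every jar back upright on the very spot where it stood, without shoving the vinegar bottle or tipping any jar.

Things in the scene. Friction and masses are not known exactly. Their poses are not given: they have to be found in the camera images.
- jar_round: Straight round glass jar of pickles, 60 mm across, 130 mm high; its steel lid (top 15 mm) is as wide as the glass. 0.4 to 0.65 kg. Origin: centre of its underside, z up. Grip from above across lid and upper glass, any direction. It starts on the stand's lower board; that spot is where it must return.
- jar_square: Square glass jar of pickles, 58 x 58 mm, rounded corners, sides square to its x and y; the square glass is 106 mm high, a round steel lid 44 mm across above it makes 122 mm. 0.35 to 0.55 kg. Origin: centre of underside, z up. Grip from above across two flat sides, pads' middle about 28 mm below the lid's top. Starts on the stand's lower board; must return to that spot.
- jar_clip: Clip-top round glass jar of pickles, 62 mm across, 130 mm high: domed glass lid with a knob (top 17 mm), orange ring, wire clip standing out 8 mm at its +x and -x sides. Grip from above across its y axis, pads' middle about 30 mm below the top. 0.4 to 0.7 kg. Origin: centre of underside, z up. Starts on the stand's lower board; must return to that spot.
- spice_pan: Small open steel pan behind the jars: 66 mm across, 58 mm high, wall 2.5, bottom 3 mm. Flat dark handle, 14 mm wide, runs along its +x from 47 mm up the wall, rising to 67 mm up at 135 mm from the centre. 0.17 kg, loose. Origin: centre of underside, z up. Grip from above across the rim, 40 degrees or more off the handle's line, pads' middle about 13 mm below the rim.
- large_pan: Large shallow open steel pan on the table, left or right of the stand: 150 mm across, 40 mm high, wall 2.5 mm, bottom 3 mm (a pan nested in it stands 3 mm above its underside; 145 mm clear inside). Flat dark handle, 20 mm wide, runs along its +x, rising, to 225 mm from the centre and 60 mm up, roughly towards the robot. 0.6 kg, loose. Origin: centre of underside, z up.
- tray: Steel tray on the other side of the stand from the large pan, fixed: 300 mm along its x axis, 150 mm along its y; rim 20 mm high, 3 mm thick; floor 3 mm above the table. Origin: centre of its underside. The side area for the jars: all three stand upright on its floor, wholly inside the rim.
- stand: Fixed two-step wooden stand, 250 mm wide (y). Lower board from 145 mm before (-x) to 55 mm behind its origin, top 12 mm above the table: jars and spice pan stand on it, one jar on the robot's side of the pan, one on each side. Upper step from 55 to 177 mm along +x, 70 mm high; small jars fixed on it, tops 122 mm up, at 116 to 160 mm. Origin on the table, +x away from the robot.
- vinegar: A bystander: green glass bottle, 62 mm across, 215 mm high, standing behind and to the side of the stand. Must not be moved. Origin at the centre of its underside.

How it is judged:
On the way, in this order (a step that is already met when the one before it is completed fails the run):
1. all three jars stand upright inside the tray (x of jar_round in the frame of tray between -0.125 and 0.125 m and y of jar_round in the frame of tray between -0.052 and 0.052 m and z of each of jar_round, jar_square, jar_clip in the frame of tray below 0.012 m and angle between each of jar_round, jar_square, jar_clip's own z axis and vertical below 0.1 rad and x of jar_square in the frame of tray between -0.125 and 0.125 m and y of jar_square in the frame of tray between -0.052 and 0.052 m and x of jar_clip in the frame of tray between -0.125 and 0.125 m and y of jar_clip in the frame of tray between -0.052 and 0.052 m), for 0.2 s.
2. the spice pan stands flat in the middle of the large pan, its handle fanned to one side of the large pan's handle (horizontal distance between spice_pan and large_pan below 0.02 m and z of spice_pan in the frame of large_pan below 0.01 m and angle between each of spice_pan, large_pan's own z axis and vertical below 0.08 rad and angle between the x axis of spice_pan and the x axis of large_pan, either way round above 0.45 rad), for 0.2 s.
At the end, for the whole second after the job is handed in: The spice pan stands flat on the large pan's bottom, its centre within 20 mm of the large pan's centre, the handles' lines at least 26 degrees apart (as lines: neither over each other nor opposite); each jar stands upright within 15 mm of where it stood at the start; all at rest and released (all of step 2 and distance of each of jar_round, jar_square, jar_clip from where it was at the start of the episode below 0.015 m and angle between each of jar_round, jar_square, jar_clip's own z axis and vertical below 0.08 rad and linear speed of each of jar_round, jar_square, jar_clip, spice_pan, large_pan below 0.02 m/s); the robot touches nothing.
It fails at once if the vinegar bottle is moved more than 30 mm (distance of vinegar from where it was at the start of the episode above 0.03 m).
It fails at once if a jar is tipped more than about 25 degrees (angle between any of jar_round, jar_square, jar_clip's own z axis and vertical above 0.45 rad).
It also fails if it takes over 141 s, if anything falls off the work surface, if the arm or the gripper's body presses on something with over 40 N, if the wrist force passes 120 N, or if a joint passes its speed limit or range.

## Working session

There is one attempt and no reset: what is moved stays moved. The work goes in short steps, Python scripts to look and compute and a tool call to move; the robot and the scene stay as the last step left them, time stands still between calls to the robot, and variables do not carry over. Pictures are saved under pics/ and viewed, and the job is handed in when it is done.

Besides the shell and the picture viewer there is one more tool, called after "Request:" as name(argument=value, ...) on one line, values as JSON. carry_out: Moves the arm, as the interface text tells. Its arguments: {"type":"object","properties":{"motion":{"type":"string"},"newtons":{"type":"number"}},"required":["motion"]}

```bash
ls; mkdir -p pics
python3 - <<'E'
from bench import r, grab_frame, camera_params
import cv2
for n in ("scene","top"):
    f=grab_frame(n); cv2.imwrite(f"pics/{n}0.png",f[:,:,::-1]); print(camera_params(n))
print(r.get_obs(), r.grip_point_offset)
E
```

```text
pics
{'fx': 470.635757624925, 'fy': 470.635757624925, 'cx': 270.8462437020082, 'cy': 219.89047915770266, 'k1': -0.15716064532237695, 'eye': array([1.31873347, 0.32978124, 0.59046459]), 'attitude': array([-1.26690431, -2.0637264 ,  1.04575056])}
{'fx': 462.78816066486866, 'fy': 462.78816066486866, 'cx': 280.06956386682293, 'cy': 204.7032763719619, 'k1': -0.15542317045864115, 'eye': array([0.51595836, 0.0206632 , 1.16875212]), 'attitude': array([-2.16546126,  2.21658251, -0.11757894])}
{'clock': 0.1, 'joints': array([ 1.07687206,  0.47771655,  0.02234002,  1.55632647, -0.01149977,
        1.10925939, -0.08312151]), 'qvel': array([ 0.00090136, -0.00221046, -0.00054695, -0.00130514,  0.00205475,
       -0.00085656,  0.0003216 ]), 'tau': array([ 4.52722481e-03, -5.97766864e+01,  1.61367193e+00, -2.81952953e+01,
        1.28666684e-02,  5.00984519e-03, -3.40894996e-05]), 'tcp_pos': array([ 0.25382014, -0.62491179,  0.23043449]), 'orientation': array([-3.08181766e+00, -6.02008484e-01,  6.49282688e-04]), 'contact_force': array([-0.24964106, -0.18665739,  0.27275305]), 'moment': array([-0.01524697,  0.05054063,  0.02015036]), 'grip_width': 0.08524811632043164} 0.0187
```

View pics/scene0.png

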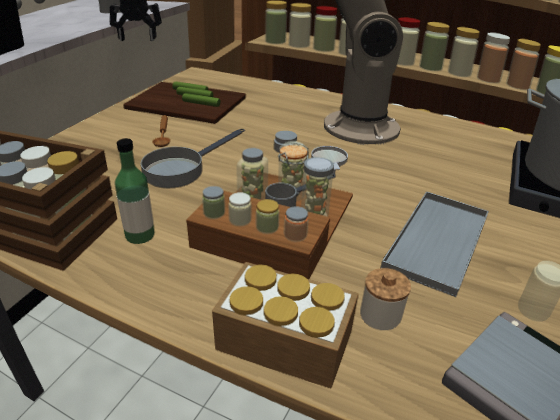

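View pics/top0.png

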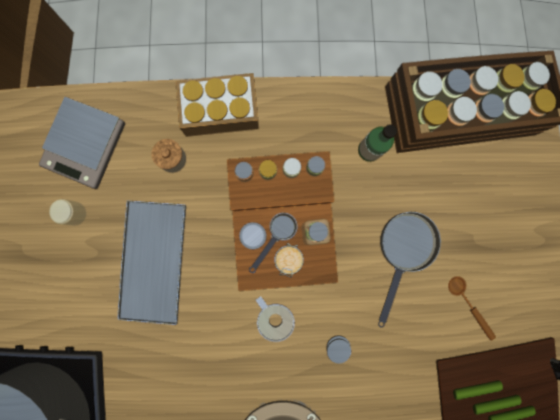

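```bash
cat > h.py <<'E'
import numpy as np, cv2
from scipy.spatial.transform import Rotation as R
from bench import r, grab_frame, camera_params
def cam(n):
    c=camera_params(n); K=np.array([[c['fx'],0,c['cx']],[0,c['fy'],c['cy']],[0,0,1.]])
    return K,np.array([c['k1'],0,0,0,0.]),R.from_rotvec(c['attitude']).as_matrix(),np.array(c['eye'])
def proj(n,P):
    K,d,Rm,e=cam(n); Rc=Rm.T
    return cv2.projectPoints(np.array(P,float).reshape(-1,1,3),cv2.Rodrigues(Rc)[0],-Rc@e,K,d)[0].reshape(-1,2)
def ray(n,uv):
    K,d,Rm,e=cam(n)
    p=cv2.undistortPoints(np.array(uv,float).reshape(-1,1,2),K,d).reshape(-1,2)
    return e,np.c_[p,np.ones(len(p))]@Rm.T
def onz(n,uv,z):
    e,D=ray(n,uv); return e+D*((z-e[2])/D[:,2])[:,None]
def save(n,name,box=None,s=1):
    f=grab_frame(n)[:,:,::-1]
    np.save('pics/'+name+'.npy',f)
    if box: f=f[box[1]:box[3],box[0]:box[2]]
    f=cv2.resize(f,None,fx=s,fy=s,interpolation=cv2.INTER_CUBIC); cv2.imwrite('pics/'+name+'.png',f)
def st():
    o=r.get_obs(); print(round(o['clock'],2),o['tcp_pos'].round(4),'yaw',yaw(o),o['contact_force'].round(1),round(o['grip_width'],4),o['joints'].round(2))
def yaw(o):
    M=R.from_rotvec(o['orientation']).as_matrix(); return M[:,0].round(3),M[:,2].round(3)
E
python3 - <<'E'
from h import *
print(proj('top',[[0,0,0],[.6,0,0]]),proj('scene',[[0,0,0],[.6,0,0]]))
st()
t=cv2.imread('pics/top0.png'); cv2.imwrite('pics/t0z.png',cv2.resize(t[145:300,220:350],None,fx=4.5,fy=4.5,interpolation=cv2.INTER_CUBIC)[:600])
s=cv2.imread('pics/scene0.png'); cv2.imwrite('pics/s0z.png',cv2.resize(s[120:270,180:360],None,fx=4,fy=4,interpolation=cv2.INTER_CUBIC))
E
```

```text
[[282.12283607 444.63119839]
 [276.37080397 209.53735578]] [[360.88548283 126.59809937]
 [275.94281074 230.18618762]]
0.1 [ 0.2538 -0.6249  0.2304] yaw (array([ 0.926,  0.376, -0.   ]), array([-0.001,  0.001, -1.   ])) [-0.2 -0.2  0.3] 0.0852 [ 1.08  0.48  0.02  1.56 -0.01  1.11 -0.08]
```

View pics/t0z.png

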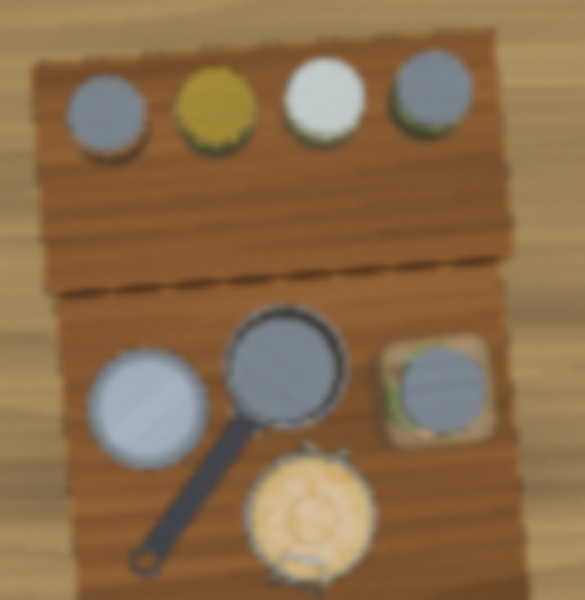

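View pics/s0z.png

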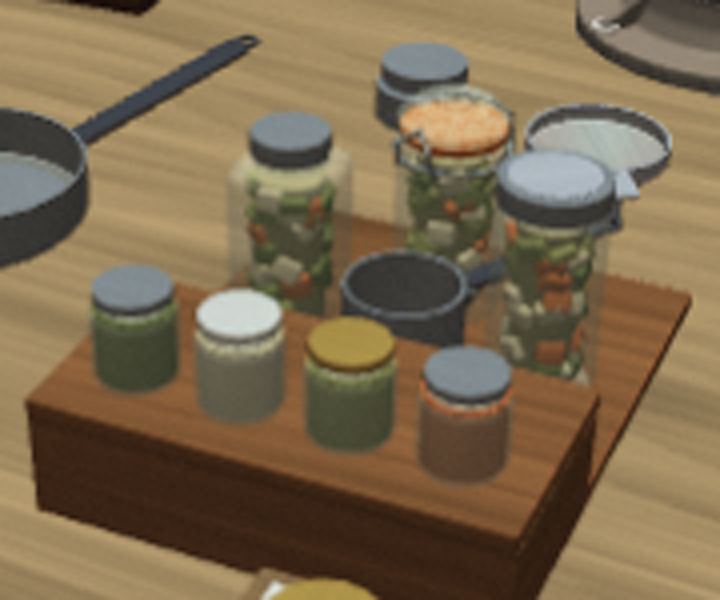

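Run:
```python
from h import *
def Z(x,y): return [220+(x+.5)/4.5-.5,145+(y+.5)/4.5-.5]
def p(name,uv,z):
    q=onz('top',[uv],z)[0]; print(name,q.round(4),'scene px',proj('scene',[q])[0].round(1)); return q
p('round',Z(148,408),.142);p('square lid',Z(444,390),.134);
c=[p('sq c',Z(*a),.114) for a in((383,345),(488,334),(494,435),(386,448))];print('mean',np.mean(c,0),[np.degrees(np.arctan2(*(c[i]-c[i-1])[[1,0]])).round(1) for i in range(4)])
p('clip knob',Z(316,512),.142);p('clip ring',Z(312,517),.125);a=p('clip +x',Z(313,450),.12);b=p('clip -x',Z(300,585),.12);print(np.degrees(np.arctan2(*(a-b)[[1,0]])))
a=p('spice',Z(285,365),.070);b=p('sp handle',Z(146,560),.079);print(np.degrees(np.arctan2(*(b-a)[[1,0]])),np.linalg.norm((b-a)[:2]))
for nm,uv in dict(UL=(57,290),UR=(510,258)).items(): p('stand edge up '+nm,Z(*uv),.07)
for nm,uv in dict(UL=(32,65),UR=(493,30)).items(): p('stand back '+nm,Z(*uv),.07)
for uv in((238,290),(337,283)): p('stand front',uv,.012)
for uv in((129,202),(186,205),(177,323),(120,319)): p('tray',uv,.02)
a=p('large',(410,241.5),.04);b=p('lh end',(381,325),.06);print(np.degrees(np.arctan2(*(b-a)[[1,0]])),np.linalg.norm((b-a)[:2]))
p('vinegar top',(389,131),.215);p('cup',(275,322),.07)
p('otherjar',(339,345),.1)
# large pan mask
```

```text
round [0.5338 0.0567 0.142 ] scene px [318.  163.4]
square lid [ 0.5394 -0.0904  0.134 ] scene px [251.5 151.7]
sq c [ 0.5634 -0.0621  0.114 ] scene px [258.  168.1]
sq c [ 0.5678 -0.1159  0.114 ] scene px [234.4 163. ]
sq c [ 0.5164 -0.1174  0.114 ] scene px [245.6 152.9]
sq c [ 0.5112 -0.0622  0.114 ] scene px [269.3 157.6]
mean [ 0.53969307 -0.08939044  0.114     ] [np.float64(0.1), np.float64(-85.4), np.float64(-178.4), np.float64(95.3)]
clip knob [ 0.4808 -0.0247  0.142 ] scene px [291.6 144.1]
clip ring [ 0.4778 -0.0234  0.125 ] scene px [292.4 150.7]
clip +x [ 0.5112 -0.0249  0.12  ] scene px [285.1 159. ]
clip -x [ 0.4437 -0.0167  0.12  ] scene px [301.3 147.3]
-6.952196436246373
spice [ 0.5561 -0.0135  0.07  ] scene px [280.2 190.4]
sp handle [0.4559 0.0617 0.079 ] scene px [330.9 174.2]
143.14030078145524 0.12522935243672068
stand edge up UL [0.5985 0.1061 0.07  ] scene px [326.5 216.1]
stand edge up UR [ 0.6101 -0.1347  0.07  ] scene px [217. 188.]
stand back UL [0.7193 0.1178 0.07  ] scene px [308.1 253.2]
stand back UR [ 0.7334 -0.1299  0.07  ] scene px [185.2 218.7]
stand front [0.401  0.1002 0.012 ] scene px [351.9 192.8]
stand front [ 0.4117 -0.1468  0.012 ] scene px [255.9 169.7]
tray [0.6257 0.3708 0.02  ] scene px [454.5 286. ]
tray [0.6149 0.2256 0.02  ] scene px [379.7 259.1]
tray [0.3228 0.2528 0.02  ] scene px [423.7 191. ]
tray [0.3334 0.3971 0.02  ] scene px [484.4 209.6]
large [ 0.51   -0.3289  0.04  ] scene px [171.7 160.1]
lh end [ 0.3109 -0.2443  0.06  ] scene px [241.3 129.3]
156.97332636842077 0.2163353151859298
vinegar top [ 0.7471 -0.2406  0.215 ] scene px [124.6 141. ]
cup [0.3292 0.0108 0.07  ] scene px [329.  149.6]
otherjar [ 0.2761 -0.1351  0.1   ] scene px [284.4 118.7]
```

Request:
carry_out(motion="0 0 0 0 0.129; 0 0 0 0 0.129; 0 0 0 0 0.129; 0 21 -51 0 0; 0 21 -51 0 0; 0 21 -51 0 0; 0 21 -51 0 0; 0 21 -51 0 0", newtons=50)

```text
clock: 1.1
tcp_pos: [0.3597, -0.3686, 0.2311]
orientation: [-3.141, 0.002, 0.0]
contact_force: [2.0, 0.1, -0.2]
grip_width: 0.0853
```

Request:
carry_out(motion="0 21 -51 0 0; 0 21 -51 0 0; 0 21 -51 0 0; 0 21 -51 0 0; 0 21 -51 0 0; 0 21 -51 0 0; 0 21 -51 0 0; 0 0 0 0 0")

```text
clock: 2.1
tcp_pos: [0.5077, -0.0086, 0.2312]
orientation: [-3.139, -0.011, -0.001]
contact_force: [-0.9, -0.7, 0.6]
grip_width: 0.0854
```

Run:
```python
from h import *
st()
```

```text
2.1 [ 0.5077 -0.0086  0.2312] yaw (array([1.   , 0.007, 0.   ]), array([ 0.   ,  0.002, -1.   ])) [-0.9 -0.7  0.6] 0.0854 [ 0.14  0.22 -0.28  1.93  0.07  1.   -1.74]
```

Request:
carry_out(motion="0 13 -33 0 0; 0 13 -33 0 0; 0 0 0 40 0; 0 0 0 40 0; 0 0 0 30 0; 0 0 0 15 0; 0 0 0 10 0; 0 0 0 0 0")

```text
clock: 3.1
tcp_pos: [0.5329, 0.052, 0.0964]
orientation: [3.141, -0.002, -0.0]
contact_force: [-0.4, 0.1, 0.7]
grip_width: 0.0856
```

Run:
```python
from h import *
st(); save('scene','s1',(200,100,400,250),4); save('top','t1',(200,150,350,300),4)
```

```text
3.1 [0.5329 0.052  0.0964] yaw (array([ 1.   , -0.001, -0.   ]), array([-0., -0., -1.])) [-0.4  0.1  0.7] 0.0856 [ 0.01  0.44 -0.28  1.99  0.18  0.74 -1.95]
```

View pics/s1.png

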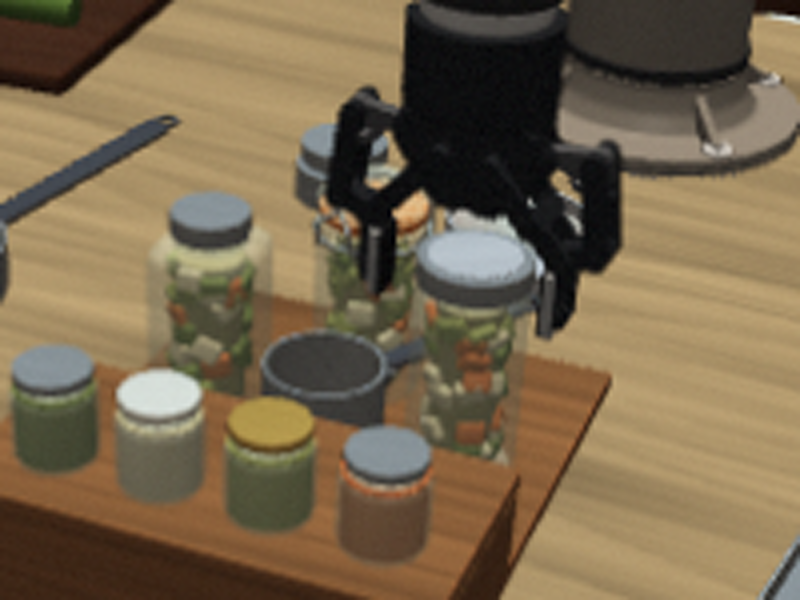

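Request:
carry_out(motion="0 1 -5 0 0; 0 0 0 0 0; 0.4 0 0 0 0; 1 0 0 0 0; 1 0 0 0 0; 1 0 0 0 0; 1 0 0 0 0; 1 0 0 0 0")

```text
clock: 4.2
tcp_pos: [0.534, 0.0571, 0.0966]
orientation: [3.141, -0.002, 0.001]
contact_force: [-0.7, -1.5, 6.1]
grip_width: 0.0591
```

Run:
```python
from h import *
st(); save('scene','s2',(200,100,400,250),4)
```

```text
4.2 [0.534  0.0571 0.0966] yaw (array([ 1.   , -0.001,  0.   ]), array([ 0., -0., -1.])) [-0.7 -1.5  6.1] 0.0591 [ 0.    0.44 -0.28  1.99  0.18  0.74 -1.96]
```

View pics/s2.png

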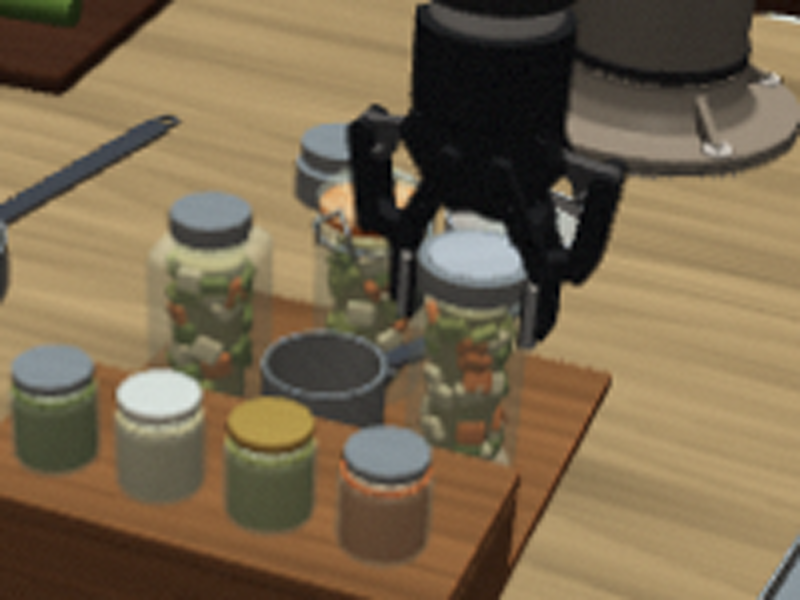

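Request:
carry_out(motion="1 0 0 -8 0; 1 0 0 -20 0; 1 0 0 -30 0; 1 0 0 -35 0; 1 2 -10 -7 0; 1 3 -35 0 0; 1 3 -45 0 0; 1 3 -45 0 0")

```text
clock: 5.25
tcp_pos: [0.544, 0.1938, 0.1945]
orientation: [3.141, -0.002, -0.004]
contact_force: [1.1, 0.3, -4.1]
grip_width: 0.059
```

Request:
carry_out(motion="1 3 -45 0 0; 1 3 -40 0 0; 1 3 -20 0 0; 1 0 -7 0 0; 1 0 0 20 0; 1 0 0 30 0; 1 0 0 20 0; 1 0 0 0 0")

```text
clock: 6.25
tcp_pos: [0.5531, 0.302, 0.1239]
orientation: [3.139, -0.004, -0.006]
contact_force: [0.3, 0.8, -4.2]
grip_width: 0.0589
```

Run:
```python
from h import *
st(); save('scene','s3',(300,100,500,250),4);save('top','t3',(80,150,280,300),4)
```

```text
6.25 [0.5531 0.302  0.1239] yaw (array([ 1.   , -0.003, -0.004]), array([-0.004, -0.003, -1.   ])) [ 0.3  0.8 -4.2] 0.0589 [-0.35  0.54 -0.34  1.74  0.22  0.9  -2.36]
```

View pics/s3.png

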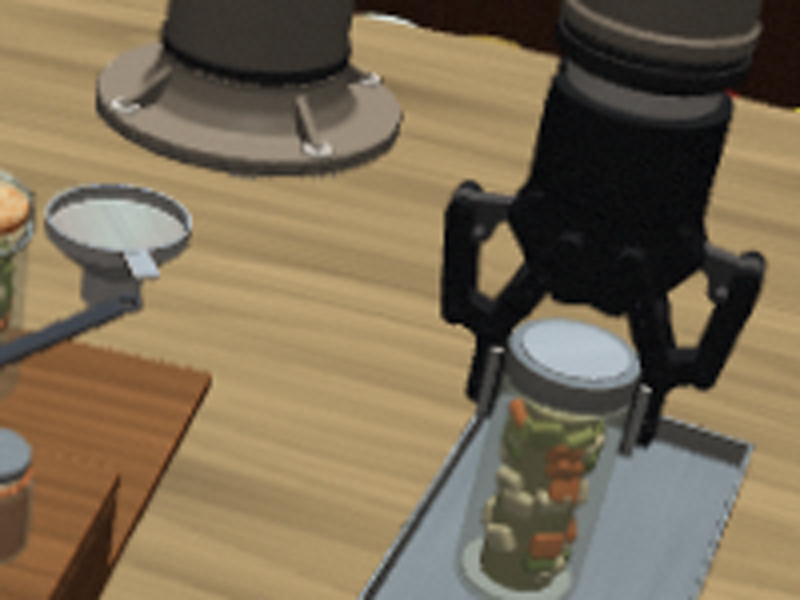

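Request:
carry_out(motion="1 0 -2 20 0; 1 0 0 10 0; 1 0 0 5 0; 1 0 0 0 0; 1 0 0 0 0; 1 0 0 0 0; 1 0 0 0 0; 1 0 0 0 0")

```text
clock: 7.35
tcp_pos: [0.5543, 0.3063, 0.0915]
orientation: [-3.141, 0.002, -0.0]
contact_force: [-0.2, -0.5, -4.6]
grip_width: 0.059
```

Request:
carry_out(motion="1 0 0 2 0; 1 0 0 2 0; 1 0 0 0 0; 1 0 0 0 0; 1 0 0 0 0; 1 0 0 0 0; 1 0 0 0 0; 1 0 0 0 0")

```text
clock: 8.35
tcp_pos: [0.5544, 0.3062, 0.0877]
orientation: [-3.142, 0.002, -0.001]
contact_force: [-1.1, -2.3, 4.8]
grip_width: 0.0589
```

Request:
carry_out(motion="0 0 0 0 0; 0 0 0 0 0; 0 0 0 0 0; 0 0 0 0 0; 0 0 0 0 0; 0 0 0 -10 0; 0 0 0 -30 0; 0 0 0 -35 0")

```text
clock: 9.35
tcp_pos: [0.5539, 0.3061, 0.1633]
orientation: [3.141, -0.002, -0.001]
contact_force: [1.3, -0.4, 1.0]
grip_width: 0.085
```

Request:
carry_out(motion="0 0 0 -35 0; 0 -9 30 0 0; 0 -12 50 0 0; 0 -12 50 0 0; 0 -12 50 0 0; 0 -12 50 0 0; 0 -12 50 0 0; 0 -6 50 0 0")

```text
clock: 10.35
tcp_pos: [0.4783, -0.0251, 0.1983]
orientation: [3.141, -0.001, 0.002]
contact_force: [1.1, -0.8, -0.1]
grip_width: 0.0855
```

Run:
```python
from h import *
st(); save('scene','s4',(300,100,500,250),4)
```

```text
10.35 [ 0.4783 -0.0251  0.1983] yaw (array([ 1.   , -0.001,  0.001]), array([ 0.001, -0.   , -1.   ])) [ 1.1 -0.8 -0.1] 0.0855 [ 0.17  0.21 -0.28  2.03  0.07  0.91 -1.72]
```

View pics/s4.png

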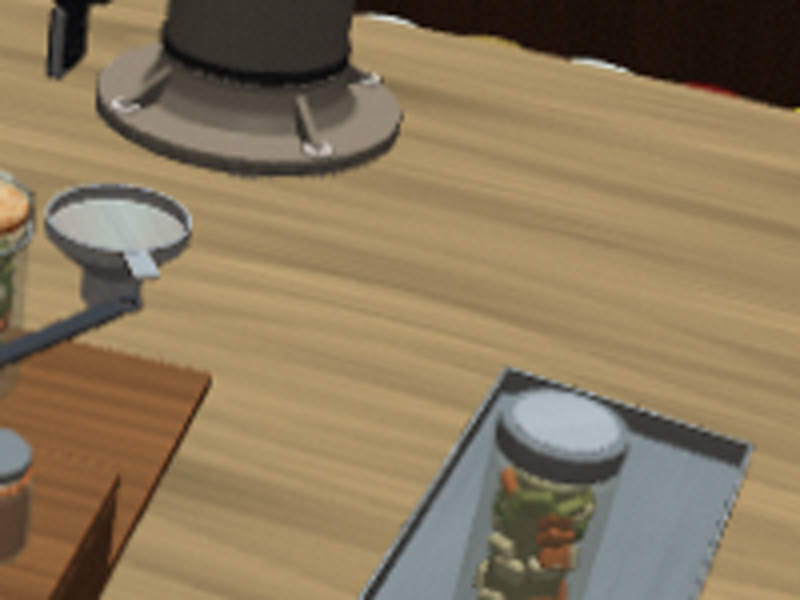

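Request:
carry_out(motion="0 0 0 40 0; 0 0 0 35 0; 0 1 -1 20 0; 0 0 0 15 0; 0 0 0 0 0; 0 0 0 0 0; 0 0 0 0 0; 0 0 0 0 0")

```text
clock: 11.4
tcp_pos: [0.4801, -0.0227, 0.0879]
orientation: [3.142, -0.002, 0.002]
contact_force: [-0.2, 0.4, 0.4]
grip_width: 0.0857
```

Run:
```python
from h import *
st(); save('scene','s5',(200,100,400,250),4);save('top','t5',(200,150,350,300),4)
```

```text
11.4 [ 0.4801 -0.0227  0.0879] yaw (array([ 1.   , -0.001,  0.001]), array([ 0.001, -0.   , -1.   ])) [-0.2  0.4  0.4] 0.0857 [ 0.13  0.38 -0.26  2.12  0.15  0.66 -1.8 ]
```

View pics/s5.png

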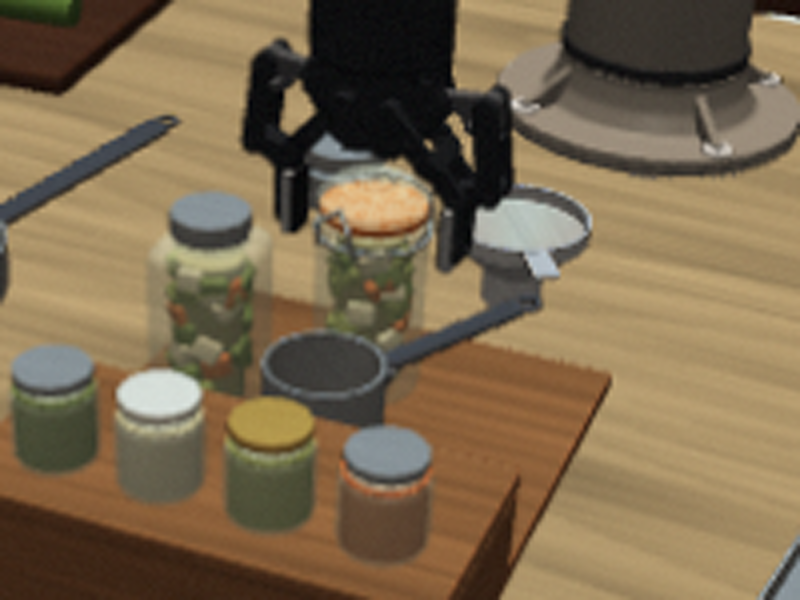

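Request:
carry_out(motion="0.3 0 1 0 0; 0.6 0 0 0 0; 1 0 0 0 0; 1 0 0 0 0; 1 0 0 0 0; 1 0 0 0 0; 1 0 0 0 0; 1 0 0 0 0")

```text
clock: 12.5
tcp_pos: [0.4799, -0.0236, 0.0875]
orientation: [3.142, -0.002, 0.0]
contact_force: [-1.8, 0.2, 4.9]
grip_width: 0.0609
```

Run:
```python
from h import *
st(); save('scene','s6',(200,100,400,250),4)
```

```text
12.5 [ 0.4799 -0.0236  0.0875] yaw (array([ 1.   , -0.001,  0.   ]), array([ 0., -0., -1.])) [-1.8  0.2  4.9] 0.0609 [ 0.13  0.38 -0.26  2.12  0.15  0.66 -1.8 ]
```

View pics/s6.png

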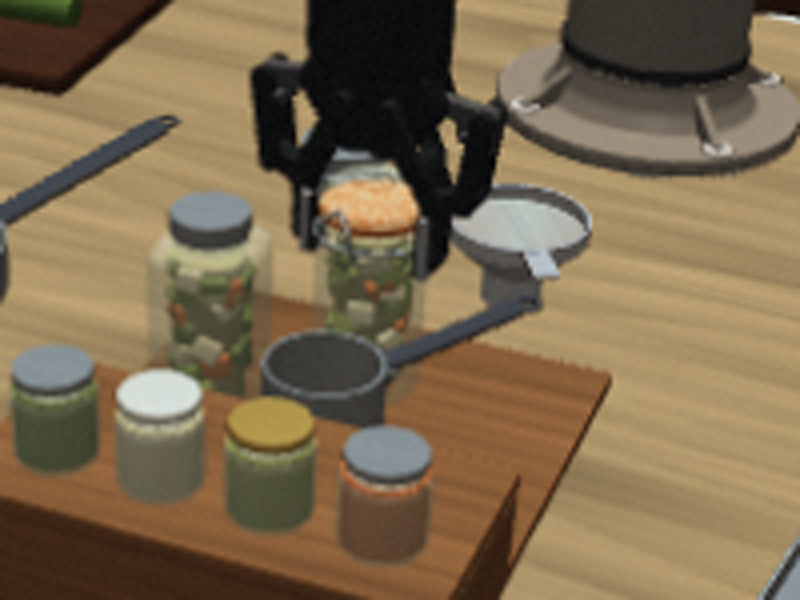

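Request:
carry_out(motion="1 0 0 -8 0; 1 0 0 -20 0; 1 0 0 -30 0; 1 0 0 -35 0; 1 0 -15 -7 0; 1 -2 -40 0 0; 1 -2 -50 0 0; 1 -2 -50 0 0")

```text
clock: 13.55
tcp_pos: [0.4723, 0.1332, 0.1858]
orientation: [3.141, -0.002, -0.004]
contact_force: [0.1, 1.0, -6.3]
grip_width: 0.0608
```

Request:
carry_out(motion="1 -2 -50 0 0; 1 -2 -50 0 0; 1 -2 -50 0 0; 1 0 -31 0 0; 1 0 0 20 0; 1 0 0 30 0; 1 0 0 25 0; 1 0 0 15 0")

```text
clock: 14.55
tcp_pos: [0.466, 0.312, 0.0945]
orientation: [3.139, -0.0, -0.006]
contact_force: [-0.1, -0.3, -6.3]
grip_width: 0.0607
```

Request:
carry_out(motion="1 0 0 10 0; 1 0 0 5 0; 1 0 0 2 0; 1 0 0 0 0; 1 0 0 0 0; 1 0 0 0 0; 1 0 0 0 0; 1 0 0 0 0")

```text
clock: 15.55
tcp_pos: [0.4682, 0.3123, 0.0804]
orientation: [-3.142, 0.002, -0.0]
contact_force: [-0.3, 0.8, -6.2]
grip_width: 0.0608
```

Request:
carry_out(motion="1 0 0 2 0; 1 0 0 1 0; 1 0 0 0 0; 1 0 0 0 0; 0.5 0 0 0 0; 0 0 0 0 0; 0 0 0 0 0; 0 0 0 0 0")

```text
clock: 16.55
tcp_pos: [0.4684, 0.3126, 0.0774]
orientation: [-3.141, 0.002, -0.001]
contact_force: [0.2, 0.1, -0.2]
grip_width: 0.086
```

Run:
```python
from h import *
st(); save('scene','s7',(300,100,500,250),4)
```

```text
16.55 [0.4684 0.3126 0.0774] yaw (array([ 1.   , -0.001,  0.   ]), array([ 0.,  0., -1.])) [ 0.2  0.1 -0.2] 0.086 [-0.4   0.52 -0.38  1.93  0.28  0.74 -2.52]
```

View pics/s7.png

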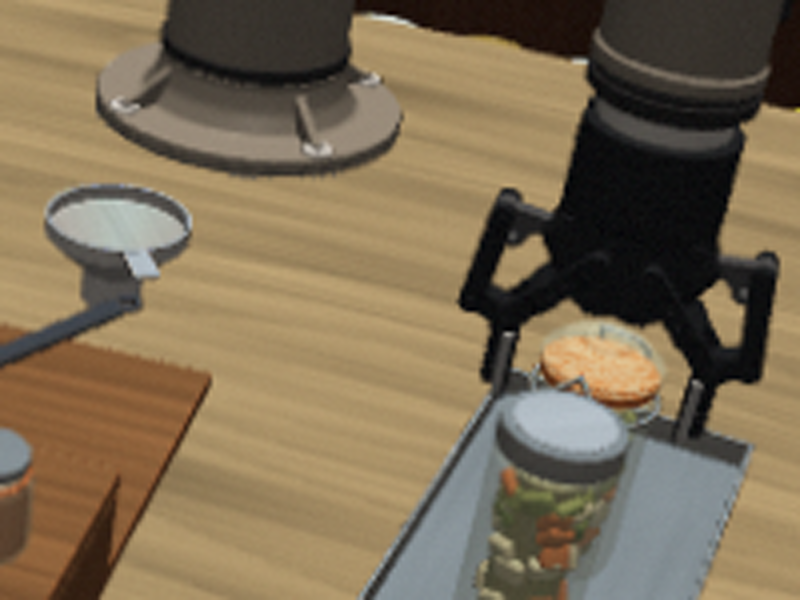

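Request:
carry_out(motion="0 0 0 -20 0; 0 0 0 -40 0; 0 0 0 -50 0; 0 6 30 0 0; 0 8 45 0 0; 0 9 50 0 0; 0 9 50 0 0; 0 9 50 0 0")

```text
clock: 17.6
tcp_pos: [0.5091, 0.0857, 0.1875]
orientation: [-3.142, 0.002, -0.001]
contact_force: [0.3, -0.4, -0.5]
grip_width: 0.0854
```

Request:
carry_out(motion="0 9 50 0 0; 0 9 50 0 0; 0 9 50 0 0; 0 3 27 0 0; 0 0 0 0 -0.05; 0 0 0 40 0; 0 0 0 30 0; 0 0 0 0 0")

```text
clock: 18.6
tcp_pos: [0.5369, -0.0896, 0.1154]
orientation: [-3.14, -0.077, 0.007]
contact_force: [-0.3, 0.7, 0.9]
grip_width: 0.0853
```

Run:
```python
from h import *
st(); save('scene','s8',(180,90,380,240),4)
```

```text
18.6 [ 0.5369 -0.0896  0.1154] yaw (array([ 0.999,  0.049, -0.005]), array([-0.005,  0.001, -1.   ])) [-0.3  0.7  0.9] 0.0853 [ 0.26  0.42 -0.27  1.95  0.15  0.79 -1.61]
```

View pics/s8.png

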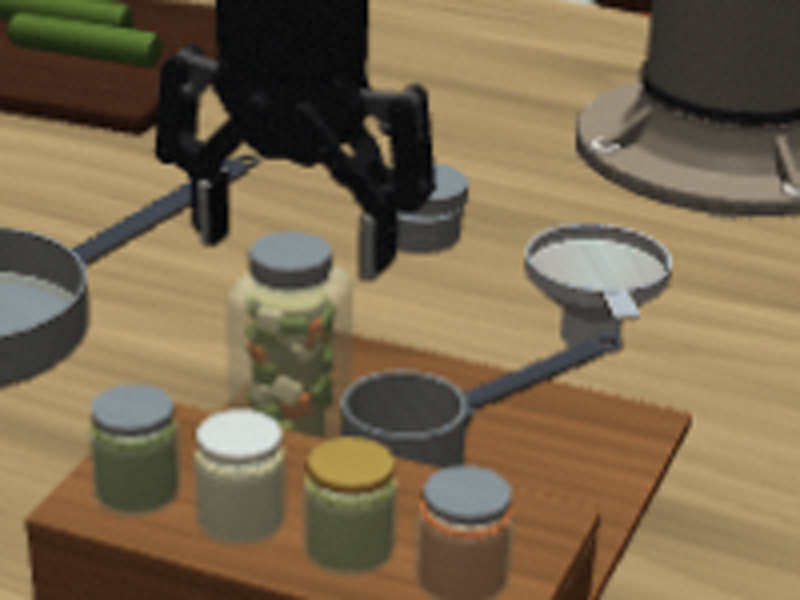

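Request:
carry_out(motion="0 0 0 15 0; 0 0 0 12 0; 0 0 0 7 0; 0 0 0 0 0; 0 0 0 0 0; 0 0 0 0 0; 0 0 0 0 0; 0 0 0 0 0")

```text
clock: 19.65
tcp_pos: [0.5388, -0.0898, 0.0834]
orientation: [3.141, 0.077, 0.0]
contact_force: [0.4, 0.2, -0.4]
grip_width: 0.0856
```

Request:
carry_out(motion="0.3 0 0 0 0; 0.6 0 0 0 0; 1 0 0 0 0; 1 0 0 0 0; 1 0 0 0 0; 1 0 0 0 0; 1 0 0 0 0; 1 0 0 0 0")

```text
clock: 20.65
tcp_pos: [0.5388, -0.09, 0.0836]
orientation: [3.14, 0.076, 0.0]
contact_force: [-1.2, -0.3, 6.0]
grip_width: 0.0573
```

Run:
```python
from h import *
st(); save('scene','s9',(180,90,380,240),4)
```

```text
20.65 [ 0.5388 -0.09    0.0836] yaw (array([0.999, 0.049, 0.   ]), array([ 0., -0., -1.])) [-1.2 -0.3  6. ] 0.0573 [ 0.25  0.47 -0.25  1.97  0.17  0.72 -1.63]
```

View pics/s9.png

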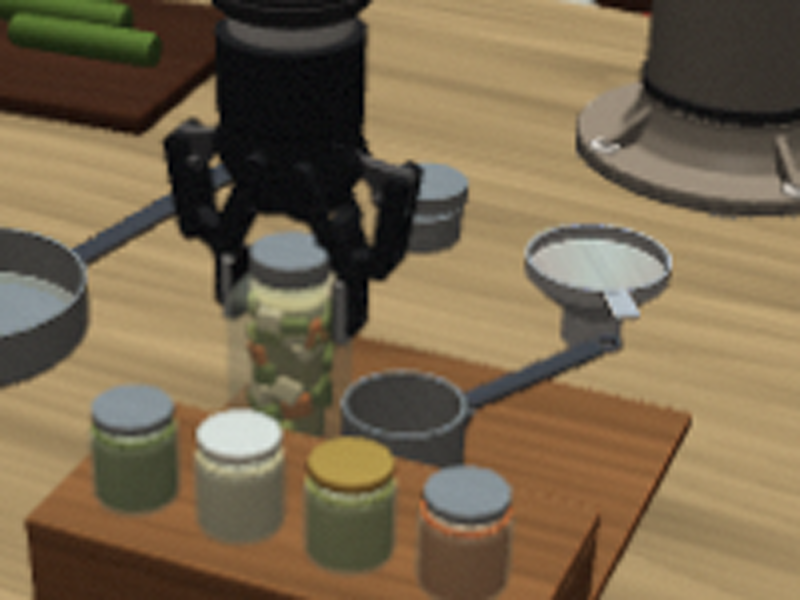

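Request:
carry_out(motion="1 0 0 -8 0; 1 0 0 -22 0; 1 0 0 -30 0; 1 0 0 -30 0.05; 1 0 -15 0 0; 1 -10 -35 0 0; 1 -16 -45 0 0; 1 -18 -45 0 0")

```text
clock: 21.7
tcp_pos: [0.4928, 0.0527, 0.1714]
orientation: [-3.141, -0.001, 0.004]
contact_force: [0.3, -0.0, -4.8]
grip_width: 0.0571
```

Request:
carry_out(motion="1 -18 -50 0 0; 1 -18 -50 0 0; 1 -18 -50 0 0; 1 -18 -50 0 0; 1 -18 -40 0 0; 1 -12 -20 0 0; 1 -5 -9 0 0; 1 0 0 20 0")

```text
clock: 22.7
tcp_pos: [0.3879, 0.3207, 0.1532]
orientation: [-3.14, -0.002, -0.002]
contact_force: [0.1, -0.2, -5.2]
grip_width: 0.0578
```

Request:
carry_out(motion="1 0 0 25 0; 1 0 0 25 0; 1 0 0 15 0; 1 0 0 7 0; 1 0 0 0 0; 1 0 0 0 0; 1 0 0 0 0; 1 0 0 0 0")

```text
clock: 23.7
tcp_pos: [0.3884, 0.3196, 0.0817]
orientation: [-3.141, 0.002, -0.001]
contact_force: [-1.0, -0.4, -5.9]
grip_width: 0.0573
```

Run:
```python
from h import *
st(); save('scene','s10',(300,100,500,250),4)
```

```text
23.7 [0.3884 0.3196 0.0817] yaw (array([ 1.   , -0.001,  0.001]), array([ 0.001,  0.   , -1.   ])) [-1.  -0.4 -5.9] 0.0573 [-0.45  0.44 -0.44  2.06  0.29  0.69 -2.65]
```

View pics/s10.png

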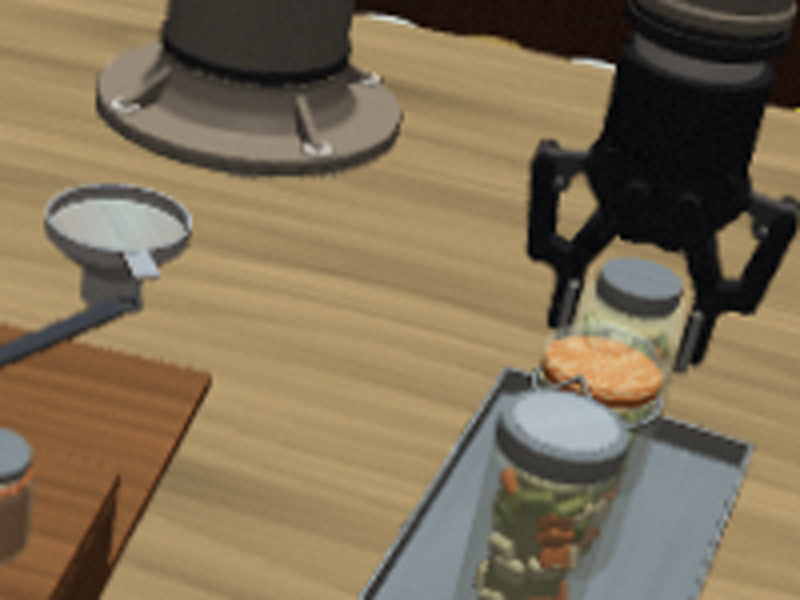

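Request:
carry_out(motion="1 0 0 4 0; 1 0 0 2 0; 1 0 0 1.5 0; 1 0 0 0 0; 1 0 0 0 0; 1 0 0 0 0; 1 0 0 0 0; 1 0 0 0 0")

```text
clock: 24.75
tcp_pos: [0.3882, 0.3193, 0.0746]
orientation: [3.141, -0.002, 0.001]
contact_force: [-2.1, -3.1, 7.3]
grip_width: 0.0578
```

Request:
carry_out(motion="0.5 0 0 0 0; 0 0 0 0 0; 0 0 0 0 0; 0 0 0 0 0; 0 0 0 -15 0; 0 0 0 -35 0; 0 0 0 -50 0; 0 0 0 -30 0")

```text
clock: 25.75
tcp_pos: [0.3887, 0.3203, 0.2072]
orientation: [-3.139, 0.001, -0.004]
contact_force: [-0.5, -0.3, -0.8]
grip_width: 0.0856
```

Request:
carry_out(motion="0 10 30 0 0; 0 16 45 0 0; 0 20 50 0 0; 0 20 50 0 0; 0 20 50 0 0; 0 20 50 0 0; 0 0 0 0 0; 0 0 0 0 0")

```text
clock: 26.75
tcp_pos: [0.4938, 0.0449, 0.2045]
orientation: [-3.141, 0.002, -0.001]
contact_force: [-0.6, 0.1, -0.1]
grip_width: 0.0853
```

Run:
```python
from h import *
st(); save('top','t11');save('scene','s11')
t=np.load('pics/t11.npy'); cv2.imwrite('pics/t11z.png',cv2.resize(t[190:340,100:240],None,fx=4,fy=4,interpolation=cv2.INTER_CUBIC))
```

```text
26.75 [0.4938 0.0449 0.2045] yaw (array([ 1.   , -0.001,  0.001]), array([ 0.001,  0.001, -1.   ])) [-0.6  0.1 -0.1] 0.0853 [ 0.07  0.23 -0.33  1.99  0.09  0.93 -1.88]
```

View pics/t11.png

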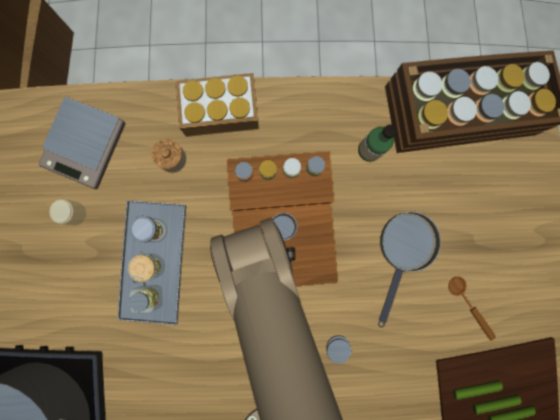

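View pics/s11.png

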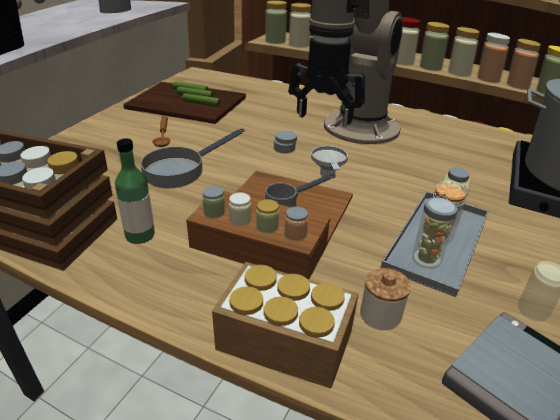

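Request:
carry_out(motion="0 31 29 0 0; 0 31 29 0 0; 0 0 0 30 0; 0 0 0 40 0; 0 0 0 35 0; 0 0 0 0 0; 0 0 0 0 0; 0 0 0 0 0")

```text
clock: 27.85
tcp_pos: [0.557, -0.0133, 0.1006]
orientation: [-3.141, 0.001, -0.005]
contact_force: [0.7, -0.1, -0.2]
grip_width: 0.0853
```

Run:
```python
from h import *
st(); save('scene','s12',(200,120,400,270),4);save('top','t12',(220,170,340,290),5)
```

```text
27.85 [ 0.557  -0.0133  0.1006] yaw (array([ 1.   , -0.001,  0.003]), array([ 0.003,  0.   , -1.   ])) [ 0.7 -0.1 -0.2] 0.0853 [ 0.11  0.46 -0.26  1.94  0.16  0.76 -1.81]
```

View pics/s12.png

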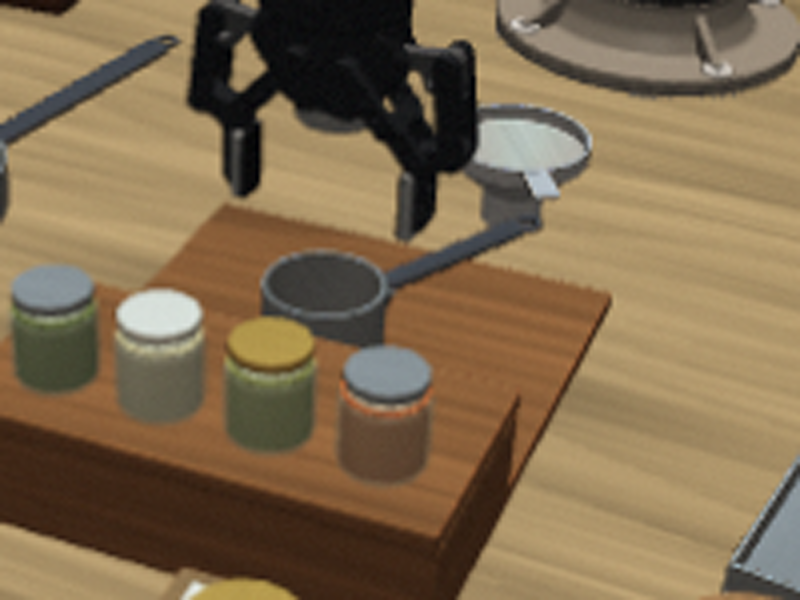

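View pics/t12.png

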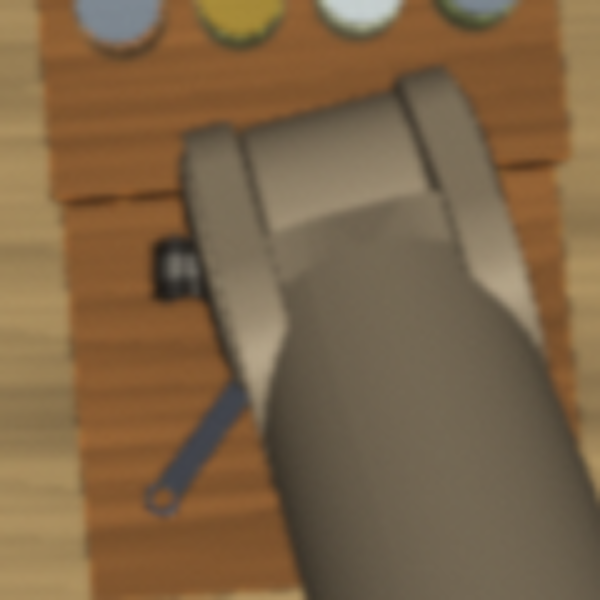

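Request:
carry_out(motion="0 0 0 25 0; 0 0 0 22 0; 0 0 0 12 0; 0 0 0 7 0; 0 0 0 0 0; 0 0 0 0 0; 0.3 0 0 0 0; 0.4 0 0 0 0", newtons=40)

```text
clock: 28.95
tcp_pos: [0.5562, -0.0138, 0.0338]
orientation: [3.141, -0.002, 0.001]
contact_force: [-1.8, -0.5, 6.9]
grip_width: 0.0662
```

Request:
carry_out(motion="1 0 0 0 0; 1 0 0 0 0; 1 0 0 0 0; 1 0 0 0 0; 1 0 0 0 0; 1 0 0 0 0; 1 0 0 0 0; 1 0 0 0 0")

```text
clock: 29.95
tcp_pos: [0.5562, -0.0138, 0.0338]
orientation: [3.141, -0.002, 0.002]
contact_force: [-1.7, -0.3, 6.4]
grip_width: 0.0664
```

Run:
```python
from h import *
st(); save('scene','s13',(200,120,400,270),4)
```

```text
29.95 [ 0.5562 -0.0138  0.0338] yaw (array([ 1.   , -0.001,  0.001]), array([ 0.001, -0.   , -1.   ])) [-1.7 -0.3  6.4] 0.0664 [ 0.09  0.56 -0.23  1.97  0.21  0.63 -1.84]
```

View pics/s13.png

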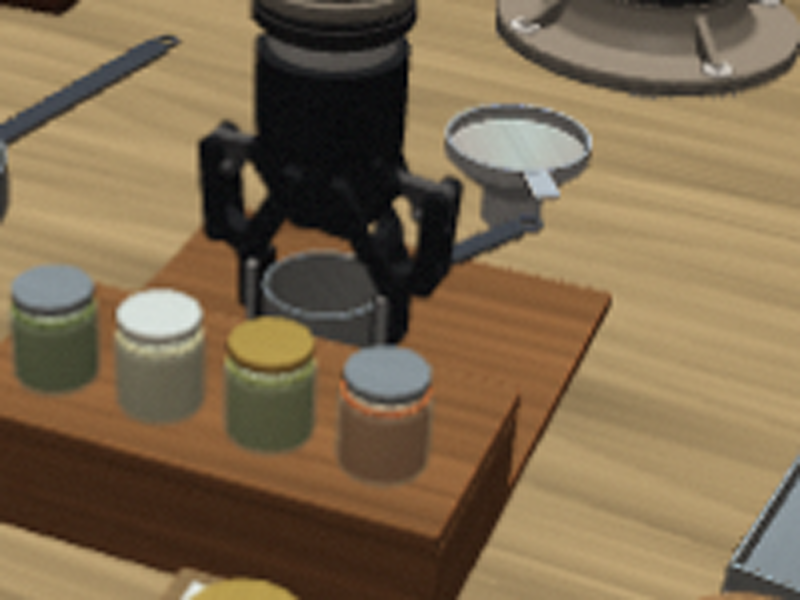

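Run:
```python
from h import *
t=cv2.imread('pics/t11.png'); s=t[195:335,360:450]
cv2.imwrite('pics/lp.png',cv2.resize(s,None,fx=4,fy=4,interpolation=cv2.INTER_CUBIC))
h=cv2.cvtColor(t,cv2.COLOR_BGR2HSV)
m=((h[:,:,0]>90)&(h[:,:,0]<135)&(h[:,:,1]>25)).astype(np.uint8); mm=np.zeros_like(m); mm[195:335,365:445]=m[195:335,365:445]
cs,_=cv2.findContours(mm,0,1); c=max(cs,key=cv2.contourArea)
k=cv2.morphologyEx(mm,cv2.MORPH_OPEN,np.ones((25,25),np.uint8)); c2,_=cv2.findContours(k,0,1); c2=max(c2,key=cv2.contourArea)
e=cv2.fitEllipse(c2); print(e, cv2.minEnclosingCircle(c2))
P=onz('top',[e[0]],.04)[0]; print(P, np.array(e[1])/2*(1.13/462.8))
hd=mm&(1-cv2.dilate(k,np.ones((7,7)))); pts=np.argwhere(hd)[:,::-1]; pts=pts[pts[:,1]>275]
w=onz('top',pts,.05)[:,:2]; l=cv2.fitLine(w.astype(np.float32),2,0,.01,.01).ravel(); print(l,np.degrees(np.arctan2(l[1],l[0])))
```

```text
((406.868408203125, 241.47584533691406), (46.00584030151367, 47.334991455078125), 173.03472900390625) ((406.73529052734375, 241.14706420898438), 25.563812255859375)
[ 0.51026216 -0.32091109  0.04      ] [0.0561653  0.05778796]
[ 0.9341778  -0.35680783  0.37467045 -0.27012506] -20.904282
```

View pics/lp.png

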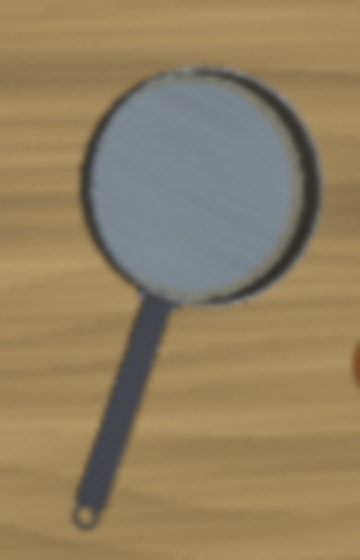

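Request:
carry_out(motion="1 0 0 -10 0; 1 0 0 -25 0; 1 0 0 -35 0; 1 0 0 -30 0; 1 -2 15 0 0; 1 -5 35 0 0; 1 -6 45 0 0; 1 -7 50 0 0")

```text
clock: 31.0
tcp_pos: [0.5341, -0.1605, 0.1316]
orientation: [-3.141, 0.001, 0.003]
contact_force: [0.8, 1.0, -2.4]
grip_width: 0.0659
```

Request:
carry_out(motion="1 -7 50 0 0; 1 -7 50 0 0; 1 -6 40 0 0; 1 -6 30 0 0; 1 0 0 0 0.174; 1 0 0 0 0.174; 1 0 0 0 0.174; 1 0 0 0 0.174")

```text
clock: 32.0
tcp_pos: [0.5076, -0.3293, 0.1313]
orientation: [2.949, -1.083, -0.004]
contact_force: [0.6, 0.5, -2.0]
grip_width: 0.0665
```

Request:
carry_out(motion="1 0 0 0 0.174; 1 0 0 20 0; 1 0 0 20 0; 1 0 0 0 0; 1 0 0 0 0; 1 0 0 0 0; 1 0 0 0 0; 1 0 0 0 0")

```text
clock: 33.0
tcp_pos: [0.5096, -0.3288, 0.0932]
orientation: [2.848, -1.326, 0.001]
contact_force: [-0.2, -1.1, -1.4]
grip_width: 0.0662
```

Run:
```python
from h import *
st(); save('scene','s14',(100,80,300,230),4);save('top','t14')
```

```text
33.0 [ 0.5096 -0.3288  0.0932] yaw (array([ 0.644, -0.765,  0.001]), array([ 0.001, -0.   , -1.   ])) [-0.2 -1.1 -1.4] 0.0662 [ 0.46  0.52  0.02  1.84 -0.01  0.78 -1.96]
```

View pics/s14.png

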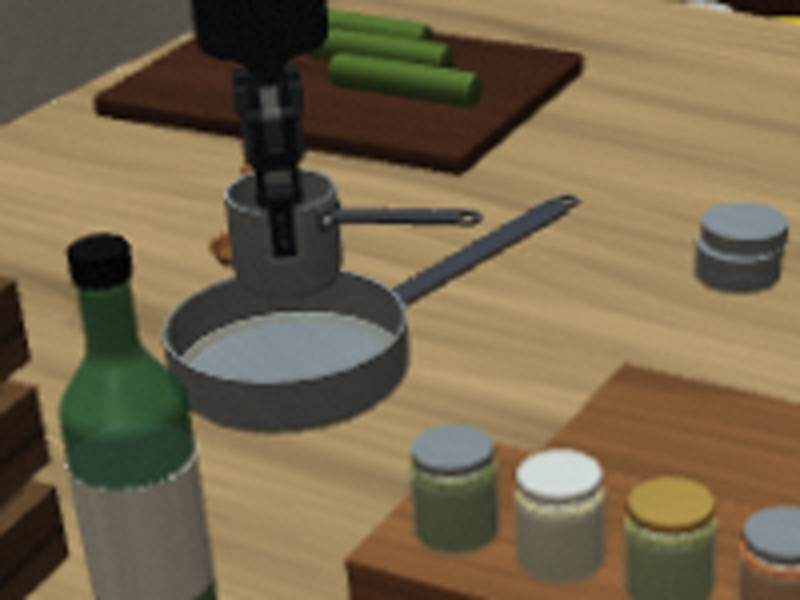

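View pics/t14.png

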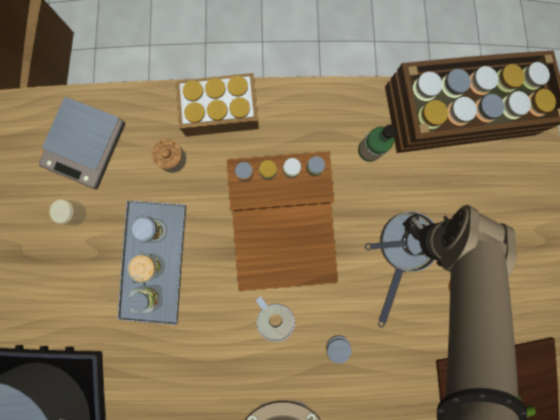

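Request:
carry_out(motion="1 0 0 20 0; 1 0 0 20 0; 1 0 0 12 0; 1 0 0 7 0; 1 0 0 4 0; 1 0 0 2 0; 1 0 0 0 0; 1 0 0 0 0")

```text
clock: 34.1
tcp_pos: [0.5096, -0.3288, 0.0282]
orientation: [2.848, -1.326, 0.001]
contact_force: [-0.4, -0.2, -2.3]
grip_width: 0.066
```

Request:
carry_out(motion="1 0 0 2 0; 1 0 0 1 0; 1 0 0 0 0; 1 0 0 0 0; 1 0 0 0 0; 1 0 0 0 0; 1 0 0 0 0; 1 0 0 0 0")

```text
clock: 35.1
tcp_pos: [0.5094, -0.3287, 0.0249]
orientation: [-2.848, 1.326, 0.0]
contact_force: [-1.1, 1.1, 2.7]
grip_width: 0.0658
```

Request:
carry_out(motion="0.15 0 0 0 0; 0 0 0 0 0; 0 0 0 0 0; 0 0 0 0 0; 0 0 0 -10 0; 0 0 0 -30 0; 0 0 0 -40 0; 0 0 0 -40 0")

```text
clock: 36.1
tcp_pos: [0.5093, -0.3287, 0.1467]
orientation: [2.848, -1.326, 0.001]
contact_force: [0.6, 0.7, -0.2]
grip_width: 0.0853
```

Request:
carry_out(motion="0 0 0 -50 0; 0 0 0 0 -0.174; 0 0 0 0 -0.174; 0 0 0 0 -0.174; 0 0 0 0 -0.174; 0 0 0 0 -0.174; 0 0 -50 0 0; 0 0 -50 0 0")

```text
clock: 37.1
tcp_pos: [0.5094, -0.2281, 0.1955]
orientation: [3.141, -0.005, 0.001]
contact_force: [0.5, 0.4, -0.1]
grip_width: 0.0851
```

Run:
```python
from h import *
st(); save('scene','s15',(100,80,300,230),4);save('top','t15',(350,190,470,340),4)
```

```text
37.1 [ 0.5094 -0.2281  0.1955] yaw (array([ 1.   , -0.003,  0.001]), array([ 0.001, -0.   , -1.   ])) [ 0.5  0.4 -0.1] 0.0851 [ 0.47  0.33 -0.19  1.87  0.08  0.95 -1.34]
```

View pics/s15.png

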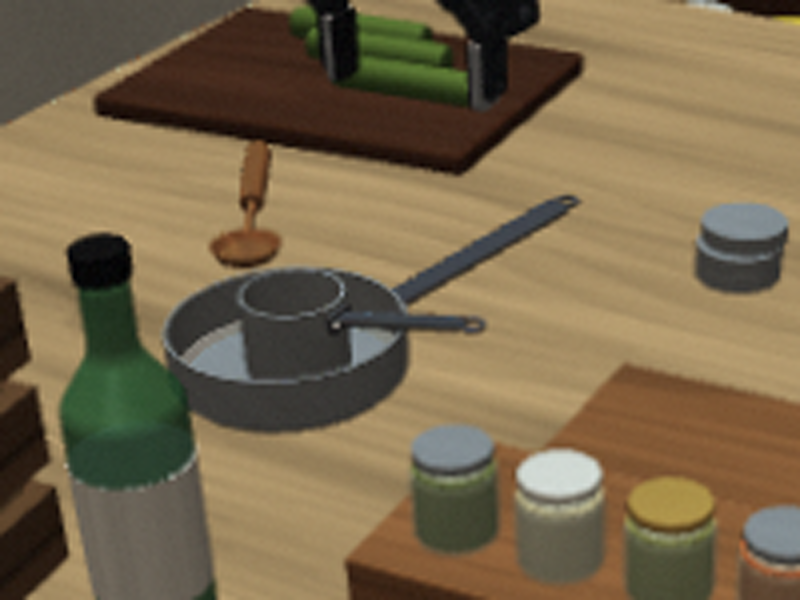

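View pics/t15.png

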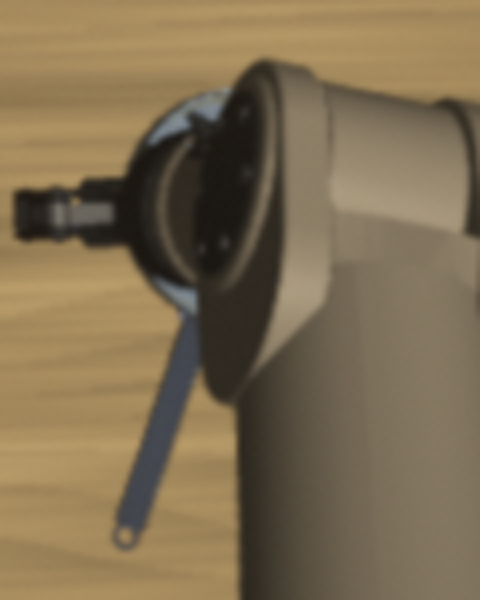

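Request:
carry_out(motion="0 -8 -37 0 0; 0 -11 -50 0 0; 0 -11 -50 0 0; 0 -11 -50 0 0; 0 -11 -50 0 0; 0 -11 -50 0 0; 0 -11 -50 0 0; 0 -11 -50 0 0")

```text
clock: 38.2
tcp_pos: [0.4249, 0.1596, 0.1956]
orientation: [3.141, -0.003, 0.003]
contact_force: [0.8, 0.6, -0.5]
grip_width: 0.0856
```

Request:
carry_out(motion="0 -11 -50 0 0; 0 -11 -50 0 0; 0 -11 -45 0 0; 0 -3 -15 0 0; 0 0 0 0 0; 0 0 0 20 0; 0 0 0 0 0; 0 0 0 0 0")

```text
clock: 39.2
tcp_pos: [0.3899, 0.3173, 0.1753]
orientation: [3.141, -0.005, 0.001]
contact_force: [0.4, 0.4, -0.3]
grip_width: 0.0854
```

Request:
carry_out(motion="0 -2 -2 30 0; 0 0 0 30 0; 0 0 0 25 0; 0 0 0 12 0; 0 0 0 4 0; 0 0 0 0 0; 0 0 0 0 0; 0 0 0 0 0", newtons=50)

```text
clock: 40.2
tcp_pos: [0.3875, 0.3207, 0.0744]
orientation: [-3.141, 0.002, -0.001]
contact_force: [0.3, -0.1, 0.0]
grip_width: 0.0854
```

Run:
```python
from h import *
st(); save('scene','s16',(340,120,540,270),4)
```

```text
40.2 [0.3875 0.3207 0.0744] yaw (array([ 1.   , -0.001,  0.001]), array([ 0.001,  0.001, -1.   ])) [ 0.3 -0.1  0. ] 0.0854 [-0.43  0.46 -0.47  2.07  0.33  0.69 -2.69]
```

View pics/s16.png

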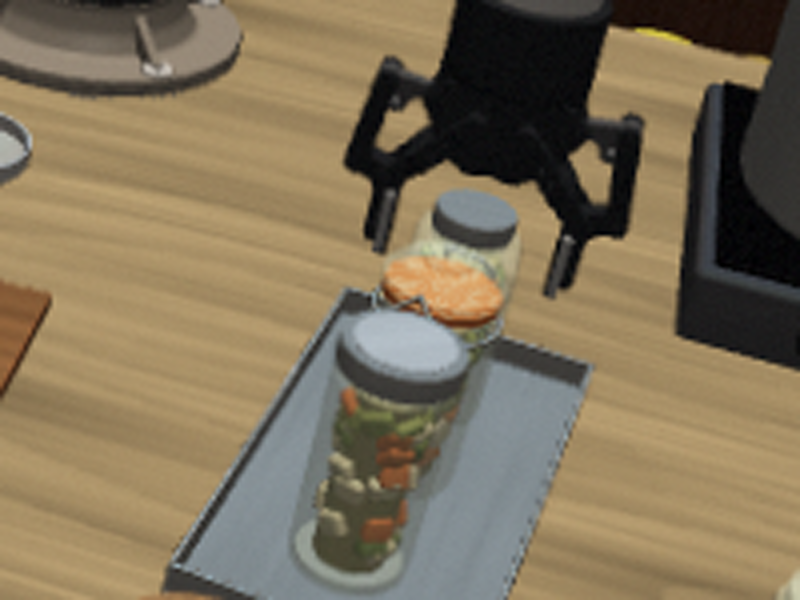

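Request:
carry_out(motion="0.3 0 1 0 0; 0.6 0 0 0 0; 1 0 0 0 0; 1 0 0 0 0; 1 0 0 0 0; 1 0 0 0 0; 1 0 0 0 0; 1 0 0 0 0")

```text
clock: 41.25
tcp_pos: [0.3872, 0.3192, 0.0741]
orientation: [3.141, -0.002, 0.0]
contact_force: [-1.3, -1.6, 5.0]
grip_width: 0.0576
```

Request:
carry_out(motion="1 0 0 -8 0; 1 0 0 -22 0; 1 0 0 -30 0; 1 0 0 -25 0; 1 5 15 0 0; 1 12 35 0 0; 1 16 45 0 0; 1 18 50 0 0")

```text
clock: 42.25
tcp_pos: [0.4373, 0.1715, 0.1573]
orientation: [3.14, -0.001, -0.004]
contact_force: [0.5, -0.4, -5.2]
grip_width: 0.0575
```

Request:
carry_out(motion="1 18 50 0 0; 1 18 50 0 0; 1 18 50 0 0; 1 18 45 0 0; 1 18 35 0 0; 1 15 20 0 0; 1 8 14 0 0; 1 0 0 0 -0.05")

```text
clock: 43.25
tcp_pos: [0.5498, -0.0917, 0.1574]
orientation: [3.14, 0.075, -0.004]
contact_force: [0.3, 0.6, -4.2]
grip_width: 0.0575
```

Run:
```python
from h import *
st()
```

```text
43.25 [ 0.5498 -0.0917  0.1574] yaw (array([ 0.999,  0.048, -0.002]), array([-0.002, -0.   , -1.   ])) [ 0.3  0.6 -4.2] 0.0575 [ 0.33  0.39 -0.34  1.89  0.17  0.89 -1.62]
```

Request:
carry_out(motion="1 -6 -1 0 0; 1 -5.5 -1 10 0; 1 0 0 25 0; 1 0 0 20 0; 1 0 0 10 0; 1 0 0 3 0; 1 0 0 0 0; 1 0 0 0 0")

```text
clock: 44.25
tcp_pos: [0.5396, -0.0884, 0.0915]
orientation: [3.14, 0.076, 0.002]
contact_force: [-0.5, -0.2, -4.7]
grip_width: 0.0574
```

Run:
```python
from h import *
st(); save('scene','s17',(180,90,380,240),4)
```

```text
44.25 [ 0.5396 -0.0884  0.0915] yaw (array([0.999, 0.049, 0.001]), array([ 0.001, -0.   , -1.   ])) [-0.5 -0.2 -4.7] 0.0574 [ 0.3   0.47 -0.32  1.96  0.21  0.74 -1.66]
```

View pics/s17.png

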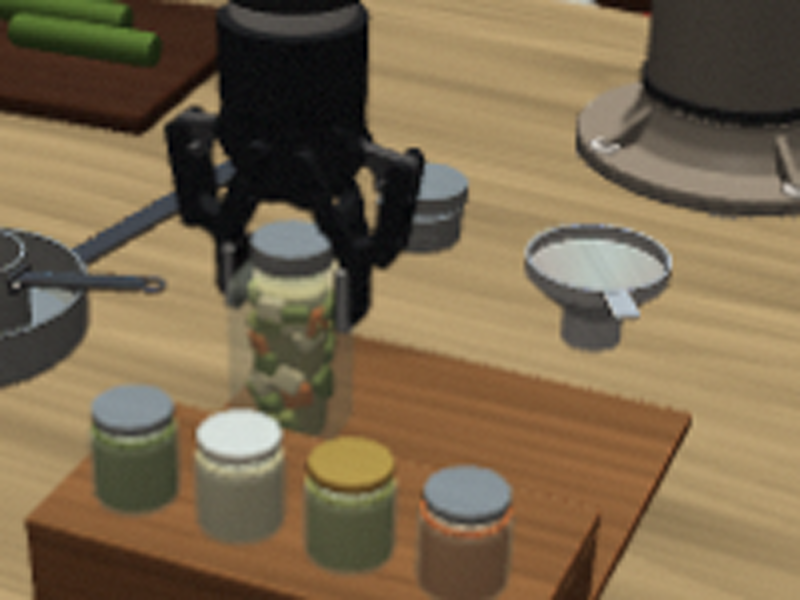

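Request:
carry_out(motion="1 -1 1.5 4 0; 1 0 0 2 0; 1 0 0 1.5 0; 1 0 0 0.5 0; 1 0 0 0 0; 1 0 0 0 0; 1 0 0 0 0; 1 0 0 0 0")

```text
clock: 45.3
tcp_pos: [0.5382, -0.0899, 0.0832]
orientation: [3.14, 0.077, 0.0]
contact_force: [-4.0, -0.4, 5.4]
grip_width: 0.0577
```

Request:
carry_out(motion="0.5 0 0 0 0; 0 0 0 0 0; 0 0 0 0 0; 0 0 0 0 0; 0 0 0 -15 0; 0 0 0 -40 0; 0 0 0 -50 0.05; 0 0 0 -10 0")

```text
clock: 46.3
tcp_pos: [0.5406, -0.0899, 0.2024]
orientation: [3.141, -0.002, 0.012]
contact_force: [-1.0, -0.1, -0.1]
grip_width: 0.0856
```

Request:
carry_out(motion="0 -6 -40 0 0; 0 -9 -52 0 0; 0 -9 -52 0 0; 0 -9 -52 0 0; 0 -9 -52 0 0; 0 -9 -52 0 0; 0 -9 -52 0 0; 0 -9 -45 0 0")

```text
clock: 47.3
tcp_pos: [0.4688, 0.3091, 0.1979]
orientation: [-3.141, 0.0, 0.0]
contact_force: [0.2, -0.7, -0.5]
grip_width: 0.0851
```

Run:
```python
from h import *
st(); save('scene','s18',(180,90,380,240),4)
```

```text
47.3 [0.4688 0.3091 0.1979] yaw (array([ 1., -0., -0.]), array([-0.,  0., -1.])) [ 0.2 -0.7 -0.5] 0.0851 [-0.28  0.37 -0.51  1.84  0.22  0.99 -2.46]
```

View pics/s18.png

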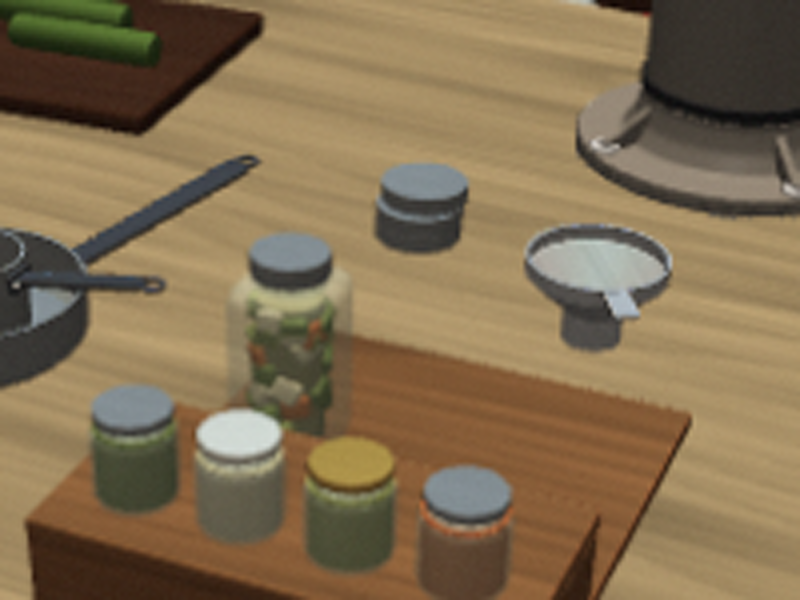

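Request:
carry_out(motion="0 0 -3 30 0; 0 0 0 35 0; 0 0 0 30 0; 0 0 0 15 0; 0 0 0 8 0; 0 0 0 2 0; 0 0 0 0 0; 0 0 0 0 0")

```text
clock: 48.35
tcp_pos: [0.4701, 0.3105, 0.0786]
orientation: [-3.141, 0.002, -0.002]
contact_force: [0.1, 0.3, 0.2]
grip_width: 0.0856
```

Request:
carry_out(motion="0.3 0 0 0 0; 0.6 0 0 0 0; 1 0 0 0 0; 1 0 0 0 0; 1 0 0 0 0; 1 0 0 0 0; 1 0 0 0 0; 1 0 0 0 0")

```text
clock: 49.35
tcp_pos: [0.4702, 0.3113, 0.0787]
orientation: [-3.14, 0.001, -0.002]
contact_force: [-0.3, 1.4, 5.8]
grip_width: 0.0609
```

Run:
```python
from h import *
st(); save('scene','s19',(340,120,540,270),4)
```

```text
49.35 [0.4702 0.3113 0.0787] yaw (array([ 1.   , -0.001,  0.001]), array([ 0.001,  0.002, -1.   ])) [-0.3  1.4  5.8] 0.0609 [-0.34  0.53 -0.46  1.92  0.33  0.76 -2.55]
```

View pics/s19.png

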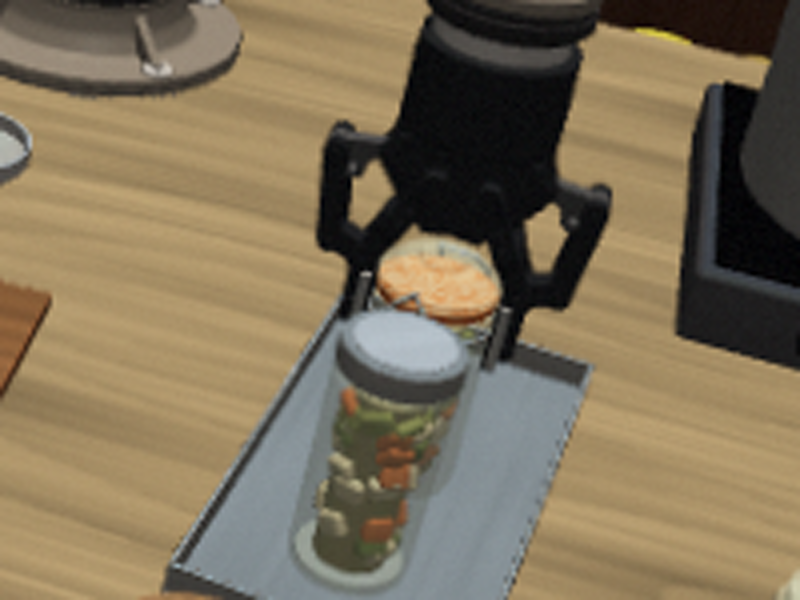

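Request:
carry_out(motion="1 0 0 -8 0; 1 0 0 -22 0; 1 0 0 -30 0; 1 0 0 -20 0; 1 0 15 0 0; 1 1 35 0 0; 1 2 45 0 0; 1 2 50 0 0")

```text
clock: 50.4
tcp_pos: [0.4728, 0.162, 0.156]
orientation: [3.14, -0.002, -0.005]
contact_force: [1.4, -1.9, -6.0]
grip_width: 0.061
```

Request:
carry_out(motion="1 2 50 0 0; 1 2 50 0 0; 1 2 45 0 0; 1 1 30 0 0; 1 0 14 0 0; 1 0 0 20 0; 1 0 0 20 0; 1 0 0 0 0")

```text
clock: 51.4
tcp_pos: [0.4789, -0.0235, 0.1159]
orientation: [-3.141, 0.0, 0.008]
contact_force: [-0.5, -0.7, -6.0]
grip_width: 0.0607
```

Run:
```python
from h import *
st(); save('scene','s20',(180,90,380,240),4)
```

```text
51.4 [ 0.4789 -0.0235  0.1159] yaw (array([ 1.   , -0.   , -0.005]), array([-0.005,  0.   , -1.   ])) [-0.5 -0.7 -6. ] 0.0607 [ 0.25  0.35 -0.39  2.09  0.19  0.74 -1.83]
```

View pics/s20.png

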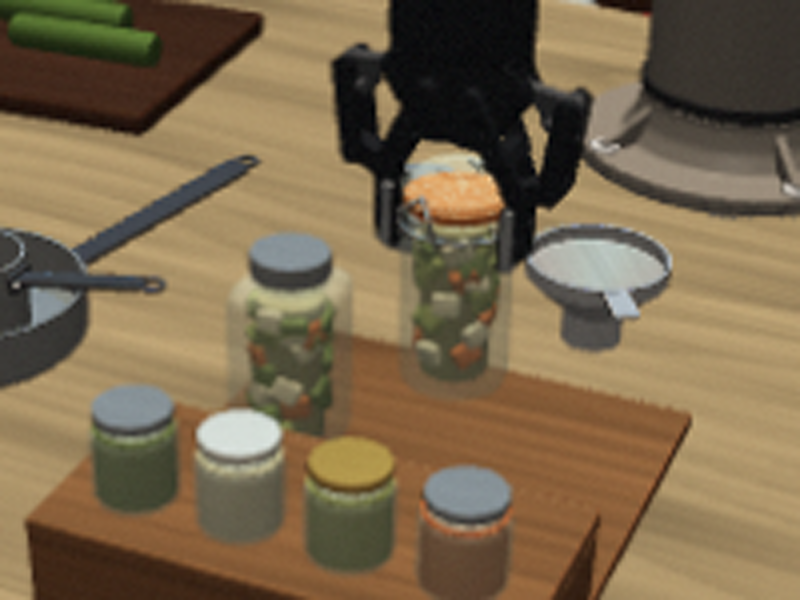

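Down 28 mm, x +1.

Request:
carry_out(motion="1 1 0 10 0; 1 0 0 8 0; 1 0 0 5 0; 1 0 0 2 0; 1 0 0 0 0; 1 0 0 0 0; 1 0 0 0 0; 1 0 0 0 0")

```text
clock: 52.45
tcp_pos: [0.4823, -0.0238, 0.0929]
orientation: [3.142, -0.002, 0.0]
contact_force: [0.8, 0.4, -5.9]
grip_width: 0.0611
```

Request:
carry_out(motion="1 0 0 3 0; 1 0 0 1.5 0; 1 0 0 1 0; 1 0 0 0 0; 1 0 0 0 0; 1 0 0 0 0; 1 0 0 0 0; 1 0 0 0 0")

```text
clock: 53.45
tcp_pos: [0.4825, -0.0237, 0.0877]
orientation: [3.142, -0.002, 0.001]
contact_force: [-2.1, -0.0, 6.0]
grip_width: 0.061
```

Request:
carry_out(motion="0.5 0 0 0 0; 0 0 0 0 0; 0 0 0 0 0; 0 0 0 0 0; 0 0 0 -15 0; 0 0 0 -40 0; 0 0 0 -50 0; 0 2 -10 -5 0")

```text
clock: 54.45
tcp_pos: [0.4867, -0.014, 0.2017]
orientation: [3.141, -0.004, 0.012]
contact_force: [0.7, -0.4, -0.3]
grip_width: 0.0856
```

Request:
carry_out(motion="0 10 -40 0 0; 0 12 -52 0 0; 0 12 -52 0 0; 0 12 -52 0 0; 0 12 -52 0 0; 0 10 -45 0 0; 0 2 -27 0 0; 0 0 0 20 0")

```text
clock: 55.45
tcp_pos: [0.5542, 0.31, 0.1779]
orientation: [-3.138, -0.005, -0.003]
contact_force: [-0.3, -1.6, 0.1]
grip_width: 0.0855
```

Run:
```python
from h import *
st(); save('scene','s21',(180,90,380,240),4)
```

```text
55.45 [0.5542 0.31   0.1779] yaw (array([1.   , 0.003, 0.002]), array([ 0.002,  0.003, -1.   ])) [-0.3 -1.6  0.1] 0.0855 [-0.25  0.51 -0.49  1.68  0.27  1.01 -2.4 ]
```

View pics/s21.png

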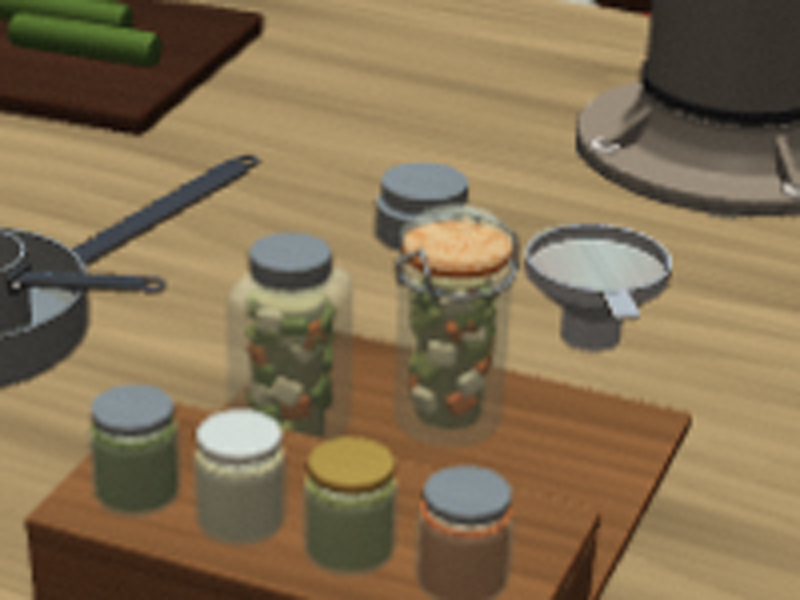

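Request:
carry_out(motion="0 0 2 30 0; 0 0 0 30 0; 0 0 0 15 0; 0 0 0 10 0; 0 0 0 4 0; 0 0 0 0 0; 0 0 0 0 0; 0 0 0 0 0")

```text
clock: 56.5
tcp_pos: [0.5549, 0.3044, 0.0889]
orientation: [-3.141, 0.002, -0.001]
contact_force: [0.7, -0.4, 0.5]
grip_width: 0.0854
```

Request:
carry_out(motion="0.3 0 0 0 0; 0.6 0 0 0 0; 1 0 0 0 0; 1 0 0 0 0; 1 0 0 0 0; 1 0 0 0 0; 1 0 0 0 0; 1 0 0 0 0")

```text
clock: 57.5
tcp_pos: [0.5549, 0.3045, 0.0888]
orientation: [-3.141, 0.002, -0.001]
contact_force: [-0.7, 1.8, 5.9]
grip_width: 0.0591
```

Run:
```python
from h import *
st(); save('scene','s22',(340,120,540,270),4)
```

```text
57.5 [0.5549 0.3045 0.0888] yaw (array([ 1.   , -0.001,  0.001]), array([ 0.001,  0.001, -1.   ])) [-0.7  1.8  5.9] 0.0591 [-0.27  0.61 -0.46  1.75  0.34  0.86 -2.45]
```

View pics/s22.png

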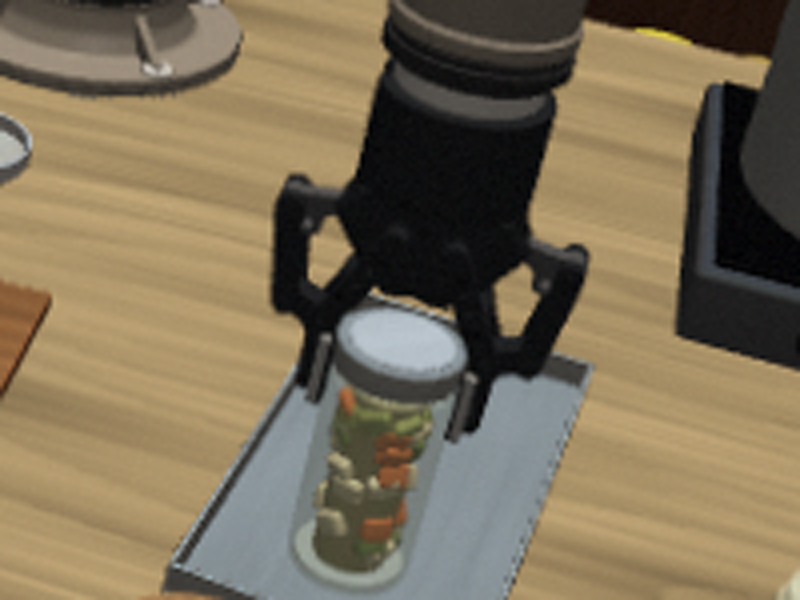

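Request:
carry_out(motion="1 0 0 -8 0; 1 0 0 -22 0; 1 0 0 -30 0; 1 0 0 -20 0; 1 -2 15 0 0; 1 -3 35 0 0; 1 -4 45 0 0; 1 -4 45 0 0")

```text
clock: 58.55
tcp_pos: [0.54, 0.1609, 0.1666]
orientation: [3.14, -0.003, -0.004]
contact_force: [0.2, -0.5, -3.5]
grip_width: 0.0589
```

Request:
carry_out(motion="1 -4 45 0 0; 1 -2 35 0 0; 1 -1 20 0 0; 1 0 7 0 0; 1 0 0 20 0; 1 0 0 25 0; 1 0 0 10 0; 1 0 0 0 0")

```text
clock: 59.55
tcp_pos: [0.5336, 0.0574, 0.1126]
orientation: [-3.142, 0.001, 0.003]
contact_force: [-0.2, 0.5, -4.2]
grip_width: 0.0591
```

Run:
```python
from h import *
st(); save('scene','s23',(180,90,380,240),4)
```

```text
59.55 [0.5336 0.0574 0.1126] yaw (array([ 1.   , -0.001, -0.002]), array([-0.002,  0.   , -1.   ])) [-0.2  0.5 -4.2] 0.0591 [ 0.14  0.44 -0.45  1.97  0.26  0.79 -2.03]
```

View pics/s23.png

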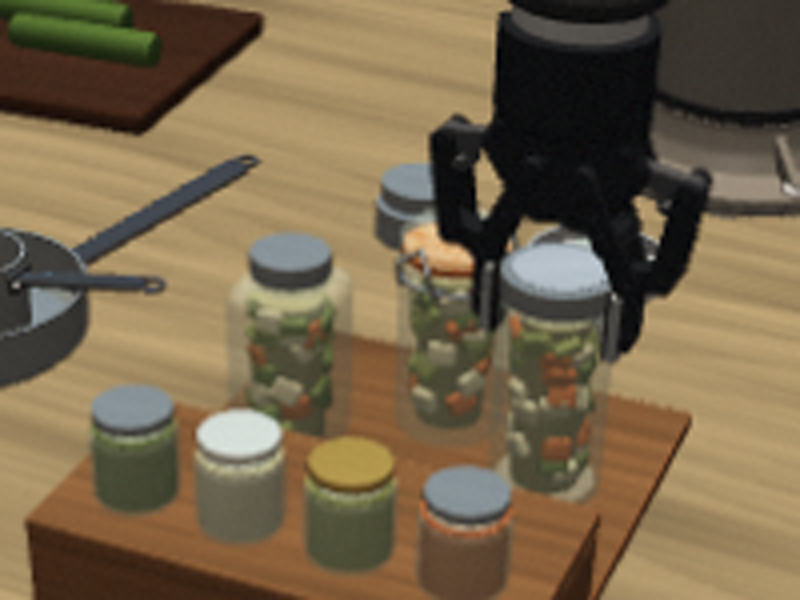

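Request:
carry_out(motion="1 0 0 6 0; 1 0 0 4 0; 1 0 0 2 0; 1 0 0 0 0; 1 0 0 0 0; 1 0 0 0 0; 1 0 0 0 0; 1 0 0 0 0")

```text
clock: 60.6
tcp_pos: [0.5343, 0.0572, 0.1013]
orientation: [-3.142, 0.002, -0.0]
contact_force: [-0.2, -0.1, -4.3]
grip_width: 0.0588
```

Request:
carry_out(motion="1 0 0 2 0; 1 0 0 1.5 0; 1 0 0 1 0; 1 0 0 0 0; 1 0 0 0 0; 1 0 0 0 0; 1 0 0 0 0; 1 0 0 0 0")

```text
clock: 61.6
tcp_pos: [0.5347, 0.0572, 0.0977]
orientation: [3.141, -0.002, 0.001]
contact_force: [-2.5, -0.9, 5.2]
grip_width: 0.0589
```

Request:
carry_out(motion="0.5 0 0 0 0; 0 0 0 0 0; 0 0 0 0 0; 0 0 0 0 0; 0 0 0 -15 0; 0 0 0 -40 0; 0 0 0 -50 0; 0 0 0 -20 0")

```text
clock: 62.6
tcp_pos: [0.5358, 0.0578, 0.226]
orientation: [-3.141, 0.002, -0.008]
contact_force: [-0.1, 0.7, -0.5]
grip_width: 0.0855
```

Request:
carry_out(motion="0 0 -40 0 0; 0 0 -50 0 0; 0 0 -50 0 0; 0 0 -50 0 0; 0 0 -50 0 0; 0 0 0 0 0; 0 0 0 0 0; 0 0 0 0 0")

```text
clock: 63.6
tcp_pos: [0.5352, 0.2952, 0.2221]
orientation: [3.141, -0.006, 0.001]
contact_force: [0.4, -1.0, 0.2]
grip_width: 0.0856
```

Run:
```python
from h import *
st(); save('scene','s24');save('top','t24')
t=np.load('pics/t24.npy'); cv2.imwrite('pics/t24z.png',cv2.resize(t[145:300,220:350],None,fx=4.5,fy=4.5,interpolation=cv2.INTER_CUBIC)[:600])
a=np.load('pics/t24.npy');cv2.imwrite('pics/t24p.png',cv2.resize(a[195:335,350:450],None,fx=4,fy=4,interpolation=cv2.INTER_CUBIC))
```

```text
63.6 [0.5352 0.2952 0.2221] yaw (array([ 1.   , -0.004,  0.   ]), array([ 0.   , -0.001, -1.   ])) [ 0.4 -1.   0.2] 0.0856 [-0.2   0.44 -0.54  1.69  0.25  1.08 -2.39]
```

View pics/t24z.png

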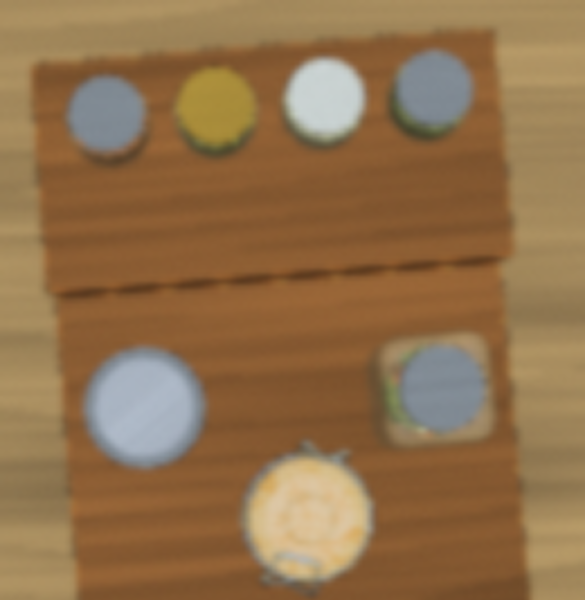

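View pics/t24p.png

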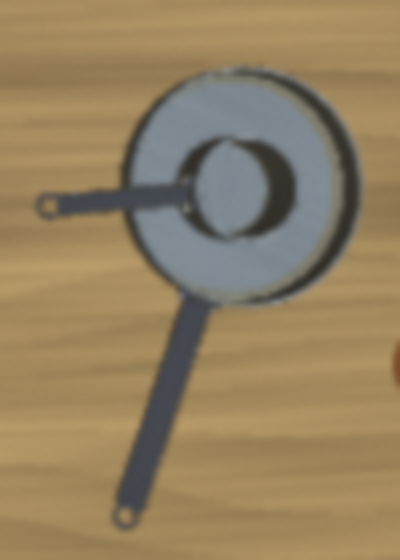

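View pics/s24.png

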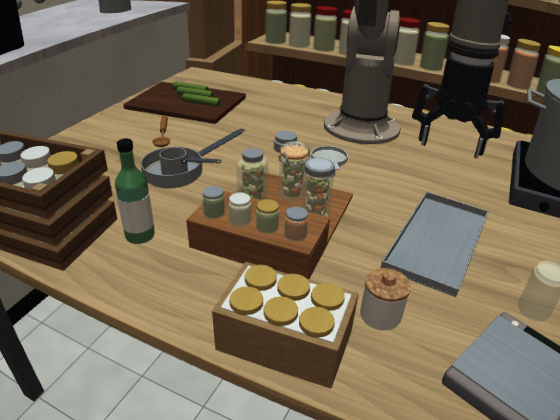

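Run:
```python
from h import *
Z=lambda x,y:[350+(x+.5)/4-.5,195+(y+.5)/4-.5]
print(onz('top',[Z(237,188)],.061),onz('top',[Z(241,186.5)],.04))
h=onz('top',[Z(48,205)],.07)[0]-onz('top',[Z(237,188)],.061)[0];print(np.degrees(np.arctan2(h[1],h[0])))
print(r.hand_in())
```

```text
[[ 0.50984767 -0.31958293  0.061     ]] [[ 0.51058037 -0.32863344  0.04      ]]
93.17161925942331
the job is handed in; nothing more can be done
None
```

The job is handed in at about 64 s of the 141 s allowed. The hand-in gives no verdict, so everything below is my own last check.

I moved the round, clip and square jars to the tray, nested the spice pan in the large pan, and put the square, clip and round jars back.

- **Spice pan:** it stands flat in the large pan in both camera views. Its handle points to about 93° and the large pan's to about 158°, so they are roughly 65° apart.
- **Pan centring:** the top view puts the pan centres about 9 mm apart, against the 20 mm limit. The gripper released the spice pan within about 1 mm of the large pan's measured centre. The two disagree, probably because the rim was read by eye in the picture, but both are inside the limit.
- **Jars:** all three stand upright. In the top view each is within about 1 pixel (2 mm) of where it started, against the 15 mm limit.
- **Vinegar bottle and gripper:** the bottle looks unmoved in the pictures. The gripper was open and clear of everything when I handed in.

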